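# Clamp a crate with a reversible ratchet, pack it from the roller track, release it

### The arm

A 6-joint arm with a two-finger parallel gripper is mounted at the origin on the work surface. World frame = base frame: x ahead of the robot, y to its left, z up, the work surface at z = 0. Lengths are in m, angles in rad, forces in N, time in s.
With the tool pointing down it reaches from about 0.325 to 0.925 m from the base axis. Payload 3.1 kg.
Tool frame: the origin (TCP) lies at the very end of the fingers, on their centre line; the grasp point (between the pads) lies 19 mm behind it; x points along the fingers, y is the direction in which the jaws open and shut, and the axes are right-handed (so a half turn about x gives the same grasp; the last joint's range is limited). The gripper opens to 85 mm and grips with 20 to 120 N. Pads are 22 mm wide; open, the fingers measure 114 mm over their backs; the gripper's body (76 mm by 85 mm) begins 54 mm behind the grasp point. The pads swing forward as they close: fully open they stand 13 mm farther back than shut.
Start: joints at [1.165, 0.217, 1.613, -0, 1.311, -0.112], TCP at [0.181, 0.598, 0.231] pointing down, gripper open.
Joint ranges: [-2.75, 2.75], [-0.78, 2.1], [0.31, 2.55], [-1.13, 4.27], [0.13, 2.63], [-2.58, 2.58]. Speed limits (rad/s): [2.79, 2.79, 3.14, 3.14, 3.14, 3.14].

### API

Orientations are given as a unit quaternion [w, x, y, z].
In Python, from workcell import bot, vision gives the robot as it stands.
- The arm moves only by the tool jog_arm, never from a script. Its argument "steps" is one flat list of numbers, 6 for each row, row after row: the shift along the tool's x, y, z in units of 30 mm (1.0 is 30 mm), then the turn, a rotation vector about the tool's x, y, z in units of 6 degrees (1.0 is 6 degrees). In form: [dx, dy, dz, rx, ry, rz, dx, dy, dz, rx, ry, rz, ...]. A call has exactly 5 rows; each row is the pose to reach, as a shift and turn from the pose commanded when the call began, along the tool's axes at that moment; what a row does not reach only later rows make up. A row lasts 1/8 s, in which the tool goes at most 62.5 mm and 10.7 degrees, less where a joint would pass 70% of its speed; a pose out of reach is approached as far as the arm can. A call with a gripper value outside its range is refused whole. "jaw" is the finger opening in mm, from 0 to 85.4, set as the call begins (left out, the last holds). The fingers move at their own pace and stop on an object; the grip force is fixed at half the most. Time passes only in rows, so rows that repeat a pose let the fingers close, or fill a call up. It gives the time, the measured TCP pose, the force and the opening at its end, in the units of the state.
- bot.get_state(): the state, without advancing time (a new reading comes with each control period).
- vision.read_camera(name): name is "scene" or "top"; returns (picture, depth): 480x640x3 uint8, red, green, blue; 480x640 float32, m along the optical axis (not along the pixel's ray), 0 where there is no reading.
- vision.camera_model(name): a dict with "fx", "fy", "cx", "cy" (pixels), "origin" and "orientation" of the camera in the world. Camera axes: x right, y up, looking along -z (the intrinsics and any distortion apply to the point x, -y, -z); pixel columns grow to the right and rows downward; lengths in m; the calibration is good to about 2 mm. A picture is of the moment at which its call begins. camera_model takes no time and is no camera call.
- bot.sign_off(): hands the job in, once; it reports no verdict.
Trained networks look in the newest picture that a camera, given by its name, has taken for a name from the list of things; names that differ only in an ending like _2 or _b are one class to them, and where a whole thing is asked for, a point or a joint stands for the part that bears it (a point fixed in the world has none). Each returns a list of dicts, best first, with "conf" (0 to 1); they miss things now and then, are a little off and sometimes report something else, mostly with a low value. They report only what shows in the picture. A call takes as long as a camera call. They do not tell look-alikes from the thing itself.
- vision.find_in(thing, camera): "location" ([x, y, z] in m, in the coordinates of the camera as it stood for that picture, good to about 4 mm: the middle of the surface that is visible of it).
- vision.pinpoint(thing, camera): "location" ([x, y, z] in m, in the coordinates of the camera as it stood for that picture, good to about 4 mm: a listed point, or the origin of a listed thing).
The state is a dict: "time_s": time; "joint_positions": joint angles; "qvel": joint speeds; "tau": joint torques, N m; "tcp_pos": TCP position; "eef_rot": TCP orientation; "contact_force": force on the tool from outside, world axes, zero at the start; "wrist_torque": the same for the moment, N m; "grip_width": opening from 0.0 (shut) to 1.0 (fully open).
Only numpy, scipy, OpenCV 4.12 (cv2) and the standard library are available. Lean on these libraries where they do the work, as an engineer would, in place of code of your own. Each camera call takes 0.05 s, during which the arm holds its last target.

### The job

Flip the ratchet's pawl lever towards the crate and swing the handle back and forth until the jaw holds the wooden crate firmly and square against the fence. Keeping it clamped, take the load rollers from the lower end of the sloped track and pack them all into the crate (one or two may lie in it already), down on its floor between the walls and not on top of one another. Then flip the pawl lever the other way and swing the handle until the jaw is fully back, leaving the packed crate standing on the clamp bed and the things around it undisturbed.

Things in the scene. Friction and masses are not known exactly. Their poses are not given: they have to be found in the camera images.
- clamp: Fixed ratchet clamp: grey bed plate 12 mm thick, x -165..165, y -285..135 mm about its origin on the table. Dark fence along x, its face at y = 100 mm, 260 mm long, 62 mm high. Upright ratchet axis at x = -100, y = -200 mm: toothed wheel (56 mm radius, 24 teeth, top at 66 mm). The crate stands loose on the plate; clamped, its centre is at y = 20 mm.
- handle (a joint): Handle about the ratchet axis, counter-clockwise from above positive, -0.8..0.8 rad, stays where left. 0: along the clamp's +x; positive swings towards the crate. Steel bar, top 78 mm high. Swings to the pawl's side turn the wheel (5 to 8 N at the post, more when the jaw is at a stop), swings back click freely; after each reversal up to 0.3 rad is lost before a tooth catches.
- handle_grip (a point): Grip post of the handle: round, diameter 22 mm, upright, from 78 to 150 mm above the table, 150 mm from the ratchet axis; the point is on its axis, 130 mm above the table.
- pawl (a joint): Pawl lever on the handle, 40 mm out from the ratchet axis, hinged along the handle 86 mm above the table. Tips sideways and flops by its weight to +0.35 or -0.35 rad (under 1 N flips it past upright). +0.35: leans towards the crate side, positive handle swings drive the jaw towards the crate (closing). -0.35 (start): leans away, negative swings drive the jaw back (opening).
- pawl_tip (a point): Centre of the black paddle of the pawl lever: 18 mm along the handle, 12 mm across, 28 mm high, 46 mm above its hinge. Pushed across the handle it flips. Nothing else within 60 mm of it is higher than 95 mm above the table.
- jaw (a joint): Jaw travel towards the fence (clamp's +y), m: 0 fully back (start), 14 mm per rad of wheel turn, stays where left. The crate is squeezed against the fence from 0.040 on; 0.045 to 0.058 is firmly clamped; at 0.060 the pad's springs are fully compressed.
- pad: Sprung black rubber pad on the jaw, 140 mm along the clamp's x, 40 mm high; origin at the centre of its face towards the crate, 37 mm above the table, at clamp x = 0, y = -100 mm + jaw travel - spring compression (1 N per mm, up to 20 mm).
- crate: Loose open wooden crate 300 (x) x 160 (y) x 55 mm high; origin under its centre, on the 12 mm bed plate. Walls 12, floor 10 mm thick. Five battens 10 mm high across the floor (along y) make cradles at x = -97.5, -33, 33, 97.5 mm; each takes one roller, axis along the crate's y, centre then 40 mm above the crate's underside (at most 56 mm counts as down).
- track: Fixed aluminium gravity track; origin on the table. Its floor slopes down (0.17 rad) to the -x end, where a stop stands at x = -150 mm; floor there 60 mm above the table, 340 mm long, 72 mm wide with 6 mm high lips. Rollers lie across it (axis along y), two or three touching in a row; when the lowest is lifted out the next rolls down to the stop.
- track_end (a point): Where the centre of the roller at the stop lies: track x about -120 mm, on the middle line, about 96 mm above the table.
- roller1_c (a point): Centre of a load roller: solid white plastic cylinder with a steel hub, diameter 60 mm, 58 mm long between its flat end faces (its own y axis is the roller's axis), about 0.25 kg; at the track's stop at the start.
- roller2_c (a point): Centre of a load roller: solid white plastic cylinder with a steel hub, diameter 60 mm, 58 mm long between its flat end faces (its own y axis is the roller's axis), about 0.25 kg; second on the track at the start.
- roller3_c (a point): Centre of a load roller: solid white plastic cylinder with a steel hub, diameter 60 mm, 58 mm long between its flat end faces (its own y axis is the roller's axis), about 0.25 kg; third on the track at the start, if present.
- roller4_c (a point): Centre of a load roller: solid white plastic cylinder with a steel hub, diameter 60 mm, 58 mm long between its flat end faces (its own y axis is the roller's axis), about 0.25 kg; if present, it already lies in the crate, in the cradle at x = 33 mm, at the start; it stays there.
- carton: Bystander: closed cardboard box 100 x 140 x 80 mm; leave alone. Origin under its centre.
- spray: Bystander: white bottle, 60 mm across, 150 mm high; leave alone. Origin under its centre.
- taperoll: Bystander: tape roll lying flat, 80 mm across, 50 mm high; leave alone. Origin under its centre.
- roller5_c (a point): Centre of a load roller: solid white plastic cylinder with a steel hub, diameter 60 mm, 58 mm long between its flat end faces (its own y axis is the roller's axis), about 0.25 kg; if present, it already lies in the crate, in the cradle at x = -97.5 mm, at the start; it stays there.
Mind the look-alikes: they are no part of the job. Leave any blue or red look-alike of the part that bears roller3_c alone.

How it is judged:
On the way, in this order (a step that is already met when the one before it is completed fails the run):
1. the pawl lever is flipped to the closing side (towards the crate) (value of joint pawl above 0.25 rad), for 0.2 s.
2. the crate is clamped square against the fence by the jaw (contact force between pad and crate above 3 N and y of crate in the frame of clamp above 0.0145 m and angle between the x axis of crate and the x axis of clamp, either way round below 0.06 rad), for 0.4 s.
3. every roller is in the crate, and the crate is clamped (all of step 2 and x of roller1_c in the frame of crate between -0.135 and 0.135 m and y of roller1_c in the frame of crate between -0.06 and 0.06 m and z of roller1_c in the frame of crate between 0.02 and 0.056 m and x of roller2_c in the frame of crate between -0.135 and 0.135 m and y of roller2_c in the frame of crate between -0.06 and 0.06 m and z of roller2_c in the frame of crate between 0.02 and 0.056 m and x of roller3_c in the frame of crate between -0.135 and 0.135 m and y of roller3_c in the frame of crate between -0.06 and 0.06 m and z of roller3_c in the frame of crate between 0.02 and 0.056 m and x of roller4_c in the frame of crate between -0.135 and 0.135 m and y of roller4_c in the frame of crate between -0.06 and 0.06 m and z of roller4_c in the frame of crate between 0.02 and 0.056 m and x of roller5_c in the frame of crate between -0.135 and 0.135 m and y of roller5_c in the frame of crate between -0.06 and 0.06 m and z of roller5_c in the frame of crate between 0.02 and 0.056 m), for 0.3 s.
4. the pawl lever is flipped back to the opening side (value of joint pawl below -0.25 rad), for 0.2 s.
5. the jaw is driven back (value of joint jaw below 0.012 m), for 0.2 s.
At the end, for the whole second after the job is handed in: Every roller present lies in the crate between its walls with its centre no more than 56 mm above the crate's underside; the crate stands level and at rest on the clamp's bed plate; the jaw is back within 12 mm of its open stop (x of roller1_c in the frame of crate between -0.135 and 0.135 m and y of roller1_c in the frame of crate between -0.06 and 0.06 m and z of roller1_c in the frame of crate between 0.02 and 0.056 m and x of roller2_c in the frame of crate between -0.135 and 0.135 m and y of roller2_c in the frame of crate between -0.06 and 0.06 m and z of roller2_c in the frame of crate between 0.02 and 0.056 m and x of roller3_c in the frame of crate between -0.135 and 0.135 m and y of roller3_c in the frame of crate between -0.06 and 0.06 m and z of roller3_c in the frame of crate between 0.02 and 0.056 m and x of roller4_c in the frame of crate between -0.135 and 0.135 m and y of roller4_c in the frame of crate between -0.06 and 0.06 m and z of roller4_c in the frame of crate between 0.02 and 0.056 m and x of roller5_c in the frame of crate between -0.135 and 0.135 m and y of roller5_c in the frame of crate between -0.06 and 0.06 m and z of roller5_c in the frame of crate between 0.02 and 0.056 m and value of joint jaw below 0.012 m and velocity of joint handle below 0.05 rad/s and linear speed of crate below 0.02 m/s and angle between crate's own z axis and vertical below 0.06 rad and z of crate in the frame of clamp between 0.005 and 0.02 m); the robot touches nothing.
It fails at once if a bystander (carton, bottle, tape roll) is pushed more than 40 mm (distance of any of carton, spray, taperoll from where it was at the start of the episode above 0.04 m).
Of roller3, roller4, roller5 only 1 to 2 are there at a start; the rules pass over those that are not, and their reading is None.
At some moment in a run one of crate may be knocked a few centimetres aside while the robot is not near it.
Once in a run the grip may slacken for a moment while it holds something.
It also fails if it takes over 210 s, if anything falls off the work surface, if the arm or the gripper's body presses on something with over 40 N, if the wrist force passes 120 N, or if a joint passes its speed limit or range.

## Working session

There is one attempt and no reset: what is moved stays moved. The work goes in short steps, Python scripts to look and compute and a tool call to move; the robot and the scene stay as the last step left them, time stands still between calls to the robot, and variables do not carry over. Pictures are saved under pics/ and viewed, and the job is handed in when it is done.

Besides the shell and the picture viewer there is one more tool, called after "Emit:" by a JSON object that holds its "name" and its "arguments". jog_arm: Moves the arm, as the interface text tells. Its arguments: {"type":"object","properties":{"steps":{"type":"array","items":{"type":"number"}},"jaw":{"type":"number"}},"required":["steps"]}

```bash
ls; mkdir -p pics
cat > h.py <<'E'
import numpy as np,cv2
from scipy.spatial.transform import Rotation as R
from workcell import bot,vision
def rot(q): return R.from_quat([q[1],q[2],q[3],q[0]])
def cam(n):
    m=vision.camera_model(n); return m,np.array(m['origin']),rot(m['orientation']).as_matrix()
def c2w(n,p):
    m,o,r=cam(n); return o+r@np.array(p)
def px2w(n,u,v,d):
    m,o,r=cam(n); return o+r@np.array([(u-m['cx'])/m['fx']*d,-(v-m['cy'])/m['fy']*d,-d])
def w2px(n,p):
    m,o,r=cam(n); q=r.T@(np.array(p)-o); d=-q[2]; return m['cx']+m['fx']*q[0]/d, m['cy']-m['fy']*q[1]/d
def snap(n,f):
    im,d=vision.read_camera(n); cv2.imwrite('pics/'+f,im[:,:,::-1]); np.save('pics/'+f[:-4]+'.npy',d); return im,d
E
python3 - <<'E'
from h import *
for n in('scene','top'):
    snap(n,n+'0.png'); print(vision.camera_model(n))
for n in('top','scene'):
  for t in ['clamp','handle_grip','pawl_tip','pad','crate','track','track_end','roller1_c','roller2_c','roller3_c','carton','spray','taperoll']:
    r=vision.pinpoint(t,n); print(n,t,[(round(x['conf'],2),c2w(n,x['location']).round(3).tolist()) for x in r[:4]])
s=bot.get_state(); print(s)
E
```

```text
pics
{'fx': 458.6896753142477, 'fy': 458.6896753142477, 'cx': 321.06162429990775, 'cy': 233.52990697700181, 'origin': array([1.12476165, 0.59641015, 0.79844003]), 'orientation': array([0.29230198, 0.1415716 , 0.38877919, 0.86218779])}
{'fx': 546.844717561591, 'fy': 546.844717561591, 'cx': 322.33502258912944, 'cy': 237.0666173847107, 'origin': array([ 0.47131619, -0.02187815,  1.69872811]), 'orientation': array([-0.70293022, -0.02576228,  0.02641863,  0.71030097])}
top clamp [(0.6, [0.786, 0.109, 0.001])]
top handle_grip [(0.83, [0.635, -0.259, 0.131])]
top pawl_tip [(0.67, [0.527, -0.292, 0.129])]
top pad [(0.52, [0.577, -0.173, 0.032])]
top crate [(0.98, [0.553, -0.072, 0.012])]
top track [(0.9, [0.653, 0.288, -0.003])]
top track_end [(0.79, [0.533, 0.301, 0.095])]
top roller1_c [(0.57, [0.527, 0.299, 0.097])]
top roller2_c [(0.83, [0.597, 0.289, 0.108])]
top roller3_c [(0.81, [0.597, 0.151, 0.031]), (0.8, [0.423, 0.19, 0.025]), (0.62, [0.652, 0.284, 0.111]), (0.57, [0.671, 0.426, 0.029])]
top carton [(0.9, [0.586, -0.529, 0.005])]
top spray [(0.74, [0.491, 0.458, 0.002]), (0.24, [0
[... 761 characters left out ...]
0.86, [0.785, 0.109, 0.003])]
{'time_s': 1.4, 'joint_positions': array([ 1.16482382e+00,  2.16920803e-01,  1.61340334e+00, -1.65974512e-06,
        1.31134602e+00, -1.12174744e-01]), 'qvel': array([-0.00065309, -0.00040655, -0.00028999,  0.00031627,  0.00136385,
        0.00110231]), 'tau': array([ 3.13354776e-04, -3.96882319e+01, -3.04242003e+01, -2.42155093e-04,
        8.60309101e-04, -1.88506687e-05]), 'tcp_pos': array([0.18095528, 0.59822512, 0.23128559]), 'eef_rot': array([ 0.69948461,  0.10347323,  0.69949756, -0.1035265 ]), 'contact_force': array([-0.35490171, -0.40212558, -0.35809537]), 'wrist_torque': array([-0.03032576, -0.00164076, -0.03024278]), 'grip_width': 0.9973545001777718}
```

View pics/top0.png

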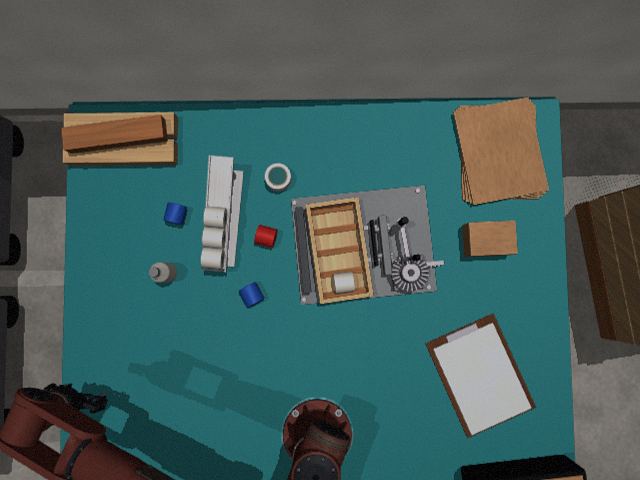

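View pics/scene0.png

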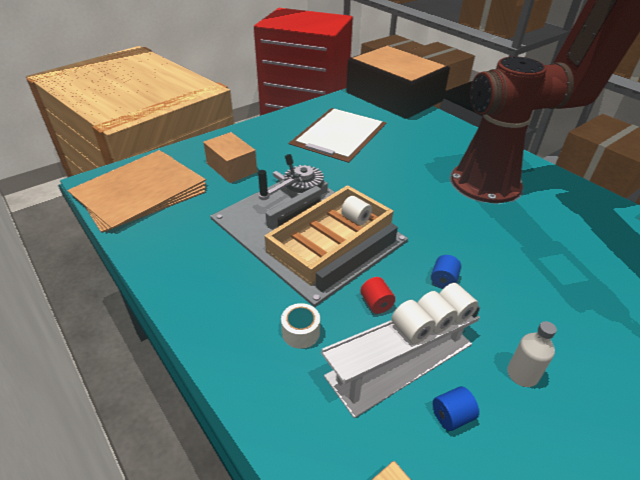

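Run:
```python
import cv2
im=cv2.imread('pics/top0.png')
c=cv2.resize(im[175:315,275:455],None,fx=4.4,fy=4.2,interpolation=cv2.INTER_CUBIC); cv2.imwrite('pics/c1.png',c)
c=cv2.resize(im[140:320,140:300],None,fx=3.3,fy=3.3,interpolation=cv2.INTER_CUBIC); cv2.imwrite('pics/c2.png',c)
```

```text
(no output)
```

View pics/c1.png

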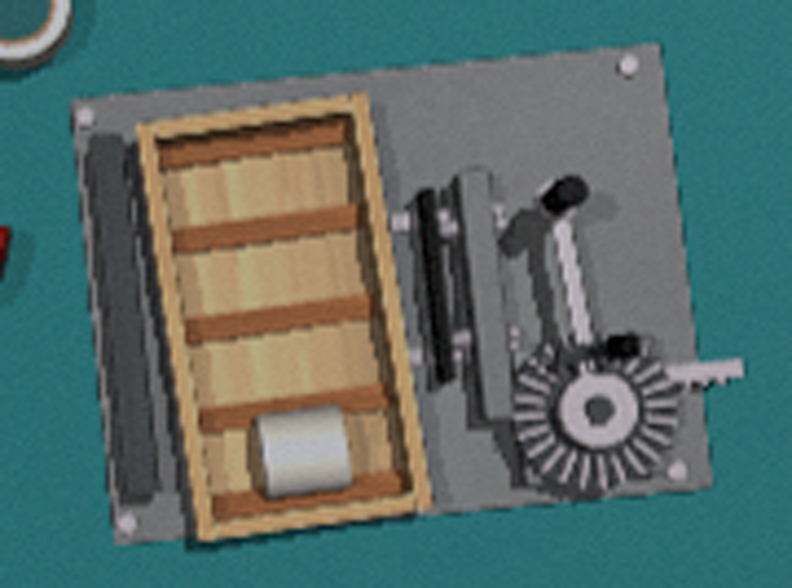

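View pics/c2.png

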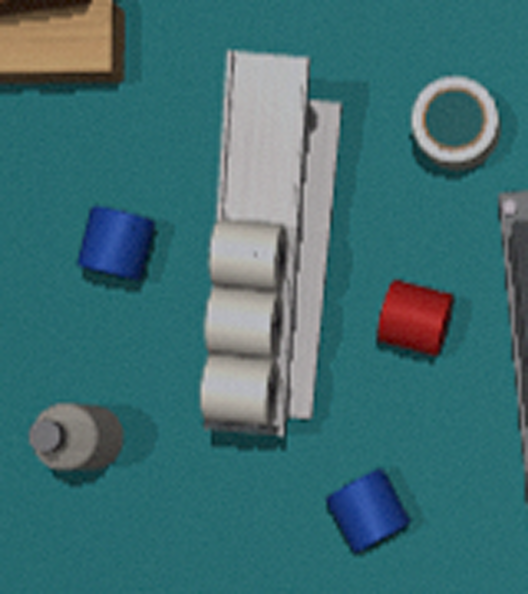

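Run:
```python
from h import *
m,o,r=cam('top')
def onz(u,v,z):
    d=r@np.array([(u-m['cx'])/m['fx'],-(v-m['cy'])/m['fy'],-1]); return o+d*(z-o[2])/d[2]
P=np.array([onz(u,v,.012) for u,v in[(292.0,198.8),(425,185.7),(436.8,291),(301.6,304.3)]])[:,:2]
Q=np.array([[.165,.135],[.165,-.285],[-.165,-.285],[-.165,.135]])
H=(Q-Q.mean(0)).T@(P-P.mean(0)); U,S,V=np.linalg.svd(H); Rm=V.T@U.T; t=P.mean(0)-Rm@Q.mean(0)
print(Rm,t,np.arctan2(Rm[1,0],Rm[0,0])); print(P-(Q@Rm.T+t))
f=lambda p:(Rm.T@(np.array(p)[:2]-t)).round(4)
print('grip',f([.635,-.258]),'pawl',f([.528,-.2925]),'pad',f([.5775,-.175]),'crate',f([.555,-.076]))
print('axis w',Rm@[-.1,-.2]+t)
d=vision.read_camera('top')[1]
# track & rollers
for u,v in[(213,258),(213,238),(214,216)]: print(px2w('top',u,v,d[v,u]))
```

```text
[[ 0.99624033 -0.08663262]
 [ 0.08663262  0.99624033]] [ 0.56495664 -0.07748721] 0.08674135791802287
[[-0.00134081 -0.00234062]
 [-0.00089505  0.00157827]
 [ 0.00104207  0.0018625 ]
 [ 0.00119379 -0.00110015]]
grip [ 0.0541 -0.1859] pawl [-0.0554 -0.211 ] pad [ 0.004  -0.0982] crate [-0.0098  0.0023]
axis w [ 0.48265914 -0.28539854]
[0.5305052  0.2909498  0.12649778]
[0.58768444 0.28994825 0.13276979]
[0.64889521 0.28342905 0.15258564]
```

```bash
cat >> h.py <<'E'
CY=0.0867; CT=np.array([.565,-.0775])
CR=np.array([[np.cos(CY),-np.sin(CY)],[np.sin(CY),np.cos(CY)]])
def cl(x,y): return CR@[x,y]+CT
def down(yaw): # tool x down, tool y at world heading yaw+90deg
    y=np.array([-np.sin(yaw),np.cos(yaw),0]); x=np.array([0,0,-1.]); z=np.cross(x,y)
    return R.from_matrix(np.array([x,y,z]).T)
def pose():
    s=bot.get_state(); return np.array(s['tcp_pos']),rot(s['eef_rot']),s
def rows(targets,cur=None):
    """targets list of (xyz,yaw)"""
    p,r,s=pose()
    if cur is not None: p,r=np.array(cur[0]),down(cur[1])
    for xyz,yaw in targets:
        q=down(yaw)
        d=r.inv().apply(np.array(xyz)-p)/.03; w=(r.inv()*q).as_rotvec()/np.radians(6)
        print(np.concatenate([d,w]).round(2).tolist())
def st():
    p,r,s=pose(); m=r.as_matrix(); print(round(s['time_s'],2),p.round(4),'yaw',round(float(np.arctan2(-m[0,1],m[1,1])),3),'xz',m[2,0].round(4),'F',s['contact_force'].round(1),'g',round(s['grip_width'],3),'q',s['joint_positions'].round(2))
E
python3 - <<'E'
from h import *
st(); p,r,s=pose(); print(r.as_matrix().round(3))
a=np.arctan2(.0141,.154); 
def hp(rr,ac): # handle frame
    return cl(-.1+rr*np.cos(a)-ac*np.sin(a), -.2+rr*np.sin(a)+ac*np.cos(a))
print(hp(40,0), 'tip',hp(.04,-.0158))
y=CY+a
rows([((.45,.35,.25),.0)])
for ac in(-.065,-.03,-.005,.0): print(ac,hp(.04,ac))
E
```

```text
1.45 [0.181  0.5982 0.2313] yaw -0.294 xz -1.0 F [-0.4 -1.3 -0.5] g 0.995 q [ 1.16  0.22  1.61 -0.    1.31 -0.11]
[[-0.     0.29   0.957]
 [-0.     0.957 -0.29 ]
 [-1.    -0.     0.   ]]
[39.85065779  6.7972059 ] tip [ 0.52485949 -0.29387566]
[-0.62, -5.32, 10.98, -2.81, 0.0, 0.0]
-0.065 [ 0.5335711  -0.34229825]
-0.03 [ 0.52737382 -0.30785128]
-0.005 [ 0.52294718 -0.28324631]
0.0 [ 0.52206186 -0.27832531]
```

Emit:
{"name": "jog_arm", "arguments": {"steps": [-0.6,-2.5,5,-1,0,0,-0.6,-4,8,-2,0,0,-0.6,-5.3,11,-2.8,0,0,-0.6,-5.3,11,-2.8,0,0,-0.6,-5.3,11,-2.8,0,0], "jaw": 0}}

```text
time_s: 2.08
tcp_pos: [0.4118, 0.3856, 0.2479]
eef_rot: [0.707, 0.0, 0.707, 0.0]
contact_force: [-0.2, 0.6, 0.2]
grip_width: 0.001
```

Run:
```python
from h import *
st()
rows([((.535,-.342,.25),.178)])
```

```text
2.08 [0.4118 0.3856 0.2479] yaw -0.0 xz -1.0 F [-0.2  0.6  0.2] g 0.001 q [ 0.63  0.07  1.74  0.    1.32 -0.94]
[-0.08, -24.25, 4.12, -1.7, 0.01, -0.01]
```

Emit:
{"name": "jog_arm", "arguments": {"steps": [0,-24.2,4.1,-1.7,0,0,0,-24.2,4.1,-1.7,0,0,0,-24.2,4.1,-1.7,0,0,0,-24.2,4.1,-1.7,0,0,0,-24.2,4.1,-1.7,0,0]}}

```text
time_s: 2.7
tcp_pos: [0.4624, 0.0787, 0.248]
eef_rot: [0.705, -0.063, 0.704, 0.063]
contact_force: [1.2, -0.1, -0.0]
grip_width: 0.002
```

Run:
```python
from h import *
st()
rows([((.535,-.342,.25),.178)])
```

```text
2.7 [0.4624 0.0787 0.248 ] yaw 0.178 xz -1.0 F [ 1.2 -0.1 -0. ] g 0.002 q [ 0.02 -0.14  1.95  0.    1.33 -1.73]
[-0.06, -14.23, -0.1, -0.0, 0.01, 0.0]
```

Emit:
{"name": "jog_arm", "arguments": {"steps": [0,-3,0,1.7,0,0,0,-5,0,3.4,0,0,0,-7,0,5.1,0,0,0,-9,0,6.8,0,0,0,-10,0,8.5,0,0]}}

```text
time_s: 3.32
tcp_pos: [0.5154, -0.2173, 0.2478]
eef_rot: [0.662, 0.249, 0.661, -0.249]
contact_force: [0.7, -0.1, 0.3]
grip_width: 0.003
```

Emit:
{"name": "jog_arm", "arguments": {"steps": [0,0,0,1.7,0,0,0,0,0,3.4,0,0,0,0,0,5.1,0,0,0,0,0,6.8,0,0,0,0,0,8.5,0,0]}}

```text
time_s: 3.95
tcp_pos: [0.5152, -0.2147, 0.2476]
eef_rot: [0.49, 0.509, 0.49, -0.509]
contact_force: [0.1, 0.2, -0.8]
grip_width: 0.003
```

Emit:
{"name": "jog_arm", "arguments": {"steps": [0,0,0,1.7,0,0,0,0,0,3.4,0,0,0,0,0,5.1,0,0,0,0,0,6.8,0,0,0,0,0,8.5,0,0]}}

```text
time_s: 4.58
tcp_pos: [0.5152, -0.2146, 0.2476]
eef_rot: [0.223, 0.671, 0.223, -0.671]
contact_force: [-0.0, 0.5, -0.7]
grip_width: 0.003
```

Run:
```python
from h import *
st()
rows([((.5335,-.342,.25),.178-np.pi),((.5335,-.342,.122),.178-np.pi)])
```

```text
4.58 [ 0.5152 -0.2146  0.2476] yaw -2.499 xz -1.0 F [-0.   0.5 -0.7] g 0.003 q [-0.52  0.06  1.76 -0.    1.32  0.41]
[-0.08, 3.76, 2.06, 4.44, -0.0, -0.0]
[4.19, 3.76, 2.06, 4.44, -0.0, -0.0]
```

Emit:
{"name": "jog_arm", "arguments": {"steps": [-0.1,2,1,1.8,0,0,-0.1,3.76,2.06,3.6,0,0,-0.1,3.76,2.06,4.44,0,0,2,3.76,2.06,4.44,0,0,4.2,3.76,2.06,4.44,0,0]}}

```text
time_s: 5.2
tcp_pos: [0.535, -0.3431, 0.1256]
eef_rot: [0.066, 0.705, 0.064, -0.703]
contact_force: [0.3, 0.1, -0.0]
grip_width: 0.0
```

Run:
```python
from h import *
st()
a=.0913
def hp(rr,ac): return cl(-.1+rr*np.cos(a)-ac*np.sin(a), -.2+rr*np.sin(a)+ac*np.cos(a))
for ac in(-.04,-.02,-.01,-0.005,0.0): rows([(list(hp(.04,ac))+[.122],.178-np.pi)])
```

```text
5.2 [ 0.535  -0.3431  0.1256] yaw -2.958 xz -1.0 F [ 0.3  0.1 -0. ] g 0.0 q [-0.68  0.34  1.67  0.    1.13  0.71]
[0.12, -0.87, 0.04, 0.05, -0.03, -0.03]
[0.12, -1.54, 0.04, 0.05, -0.03, -0.03]
[0.12, -1.87, 0.03, 0.05, -0.03, -0.03]
[0.11, -2.04, 0.03, 0.05, -0.03, -0.03]
[0.11, -2.2, 0.03, 0.05, -0.03, -0.03]
```

Emit:
{"name": "jog_arm", "arguments": {"steps": [0.1,-0.8,0,0,0,0,0.1,-1.3,0,0,0,0,0.1,-1.7,0,0,0,0,0.1,-2.0,0,0,0,0,0.1,-2.0,0,0,0,0]}}

```text
time_s: 5.82
tcp_pos: [0.5238, -0.2827, 0.124]
eef_rot: [0.066, 0.705, 0.065, -0.703]
contact_force: [0.7, -1.0, -0.5]
grip_width: -0.004
```

Run:
```python
from h import *
st()
im,d=snap('scene','s1.png'); cv2.imwrite('pics/s1c.png',cv2.resize(im[120:240,210:370,::-1],None,fx=4,fy=4))
for n in('top','scene'): print([(round(x['conf'],2),c2w(n,x['location']).round(3).tolist()) for x in vision.pinpoint('pawl_tip',n)]) if n=='scene' else 0
```

```text
5.83 [ 0.5238 -0.2827  0.124 ] yaw -2.957 xz -1.0 F [ 0.7 -1.  -0.5] g -0.004 q [-0.61  0.27  1.77  0.    1.1   0.77]
[(0.58, [0.522, -0.26, 0.131])]
```

View pics/s1c.png

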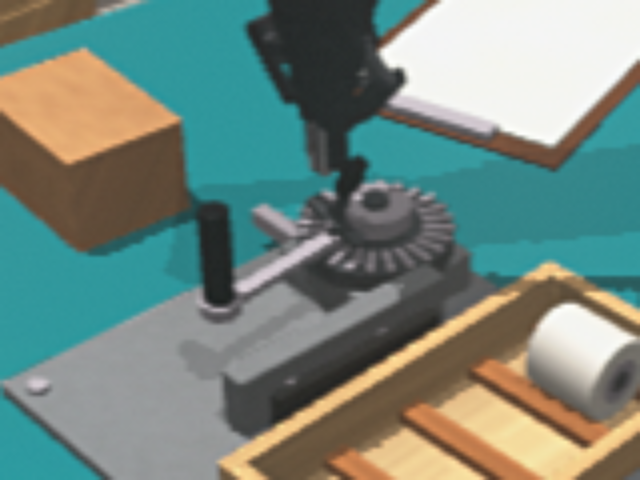

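```bash
cat >> h.py <<'E'
def post(a,z=.108,off=0): 
    c=cl(-.1+.15*np.cos(a),-.2+.15*np.sin(a)); return (list(c)+[z],CY+a-np.pi)
def arc(a0,a1,n=5):
    rows([post(a) for a in np.linspace(a0,a1,n+1)[1:]],cur=post(a0))
E
python3 - <<'E'
from h import *
st(); print(post(.0913))
p=post(.0913)
rows([((.53,-.31,.2),p[1]),(p[0][:2]+[.22],p[1]),p])
E
```

```text
5.92 [ 0.5237 -0.2833  0.1235] yaw -2.958 xz -1.0 F [0.7 0.1 0.4] g 0.001 q [-0.61  0.27  1.77 -0.    1.1   0.77]
([np.float64(0.6303238610798136), np.float64(-0.25884869452731746), 0.108], -2.963592653589793)
[-2.55, 0.92, -0.05, 0.06, -0.01, -0.02]
[-3.21, -0.15, -3.65, 0.06, -0.01, -0.02]
[0.52, -0.15, -3.64, 0.06, -0.01, -0.02]
```

Emit:
{"name": "jog_arm", "arguments": {"steps": [-1.2,0.9,0,0,0,0,-3,0.9,-0.5,0,0,0,-3.2,-0.15,-2.2,0,0,0,-3.2,-0.15,-3.75,0,0,0,-3.2,-0.15,-3.75,0,0,0], "jaw": 50}}

```text
time_s: 6.55
tcp_pos: [0.6355, -0.2572, 0.2185]
eef_rot: [0.066, 0.705, 0.066, -0.704]
contact_force: [-0.1, -0.5, 0.2]
grip_width: 0.588
```

```bash
sed -i 's/CT=np.array.*/CT=np.array([.568,-.0775])/' h.py
python3 - <<'E'
from h import *
st(); 
p=post(.0913)
for n in('scene','top'):
  print([(round(x['conf'],2),c2w(n,x['location']).round(3).tolist()) for x in (vision.read_camera(n),vision.pinpoint('handle_grip',n))[1]])
rows([(p[0][:2]+[.16],p[1]),p])
E
```

```text
6.55 [ 0.6355 -0.2572  0.2185] yaw -2.955 xz -1.0 F [-0.1 -0.5  0.2] g 0.588 q [-0.49  0.35  1.47  0.    1.32  0.9 ]
[(0.83, [0.634, -0.254, 0.129])]
[(0.63, [0.633, -0.254, 0.133])]
[1.94, 0.02, -0.05, 0.04, 0.01, 0.0]
[3.67, 0.02, -0.05, 0.04, 0.01, 0.0]
```

Aligned with the post within 4 mm; descend around it, then narrow the jaws.

Emit:
{"name": "jog_arm", "arguments": {"steps": [1.5,-0.05,0,0,0,0,2.5,-0.05,0,0,0,0,3.65,-0.05,0,0,0,0,3.65,-0.05,0,0,0,0,3.65,-0.05,0,0,0,0]}}

```text
time_s: 7.38
tcp_pos: [0.6328, -0.2573, 0.1105]
eef_rot: [0.065, 0.705, 0.064, -0.704]
contact_force: [0.0, -1.4, -0.2]
grip_width: 0.584
```

Emit:
{"name": "jog_arm", "arguments": {"steps": [0,0,0,0,0,0,0,0,0,0,0,0,0,0,0,0,0,0,0,0,0,0,0,0,0,0,0,0,0,0], "jaw": 27}}

```text
time_s: 8.0
tcp_pos: [0.6326, -0.2564, 0.109]
eef_rot: [-0.065, -0.704, -0.065, 0.704]
contact_force: [0.5, -0.7, -0.2]
grip_width: 0.318
```

Run:
```python
from h import *
st(); 
print(post(.1));arc(.1,-.75,5); arc(.1,-.3);
```

```text
8.0 [ 0.6326 -0.2564  0.109 ] yaw -2.958 xz -1.0 F [ 0.5 -0.7 -0.2] g 0.318 q [-0.49  0.45  1.55 -0.    1.14  0.9 ]
([np.float64(0.6330872116780804), np.float64(-0.257565335139283), 0.108], -2.954892653589793)
[-0.0, 0.85, 0.07, 1.62, 0.0, 0.0]
[-0.0, 1.67, 0.29, 3.25, 0.0, 0.0]
[0.0, 2.44, 0.64, 4.87, 0.0, 0.0]
[0.0, 3.14, 1.11, 6.49, 0.0, 0.0]
[0.0, 3.76, 1.7, 8.12, 0.0, 0.0]
[-0.0, 0.4, 0.02, 0.76, 0.0, 0.0]
[-0.0, 0.8, 0.06, 1.53, 0.0, 0.0]
[-0.0, 1.19, 0.14, 2.29, 0.0, 0.0]
[-0.0, 1.57, 0.25, 3.06, 0.0, 0.0]
[0.0, 1.95, 0.39, 3.82, 0.0, 0.0]
```

Emit:
{"name": "jog_arm", "arguments": {"steps": [0,0.85,0.07,1.62,0,0,0,1.67,0.29,3.25,0,0,0,2.44,0.64,4.87,0,0,0,3.14,1.11,6.49,0,0,0,3.76,1.7,8.12,0,0]}}

```text
time_s: 8.62
tcp_pos: [0.603, -0.377, 0.1087]
eef_rot: [0.233, -0.668, 0.233, 0.668]
contact_force: [0.8, 1.1, 0.1]
grip_width: 0.316
```

Run:
```python
from h import *
st(); 
print(post(-.75));arc(-.75,0.02,5); arc(0.02,.76);arc(.75,0); arc(0,-.75)
im,d=snap('scene','s2.png'); cv2.imwrite('pics/s2c.png',cv2.resize(im[120:280,210:410,::-1],None,fx=4,fy=3.7))
```

```text
8.62 [ 0.603  -0.377   0.1087] yaw 2.47 xz -1.0 F [0.8 1.1 0.1] g 0.316 q [-0.66  0.51  1.47  0.    1.16  1.58]
([np.float64(0.6038885906865307), np.float64(-0.3777659963993927), 0.108], -3.804892653589793)
[0.0, -0.77, 0.06, -1.47, 0.0, 0.0]
[0.0, -1.52, 0.24, -2.94, 0.0, 0.0]
[0.0, -2.23, 0.52, -4.41, 0.0, 0.0]
[0.0, -2.89, 0.92, -5.88, 0.0, 0.0]
[0.0, -3.48, 1.41, -7.35, 0.0, 0.0]
[0.0, -0.74, 0.05, -1.41, 0.0, 0.0]
[0.0, -1.46, 0.22, -2.83, 0.0, 0.0]
[0.0, -2.15, 0.48, -4.24, 0.0, 0.0]
[0.0, -2.79, 0.85, -5.65, 0.0, 0.0]
[0.0, -3.37, 1.31, -7.07, 0.0, 0.0]
[0.0, 0.75, 0.06, 1.43, 0.0, 0.0]
[0.0, 1.48, 0.22, 2.86, 0.0, 0.0]
[0.0, 2.17, 0.5, 4.3, 0.0, 0.0]
[0.0, 2.82, 0.87, 5.73, 0.0, 0.0]
[0.0, 3.41, 1.34, 7.16, 0.0, 0.0]
[0.0, 0.75, 0.06, 1.43, 0.0, 0.0]
[-0.0, 1.48, 0.22, 2.86, 0.0, 0.0]
[-0.0, 2.17, 0.5, 4.3, 0.0, 0.0]
[-0.0, 2.82, 0.87, 5.73, 0.0, 0.0]
[-0.0, 3.41, 1.34, 7.16, 0.0, 0.0]
```

View pics/s2c.png

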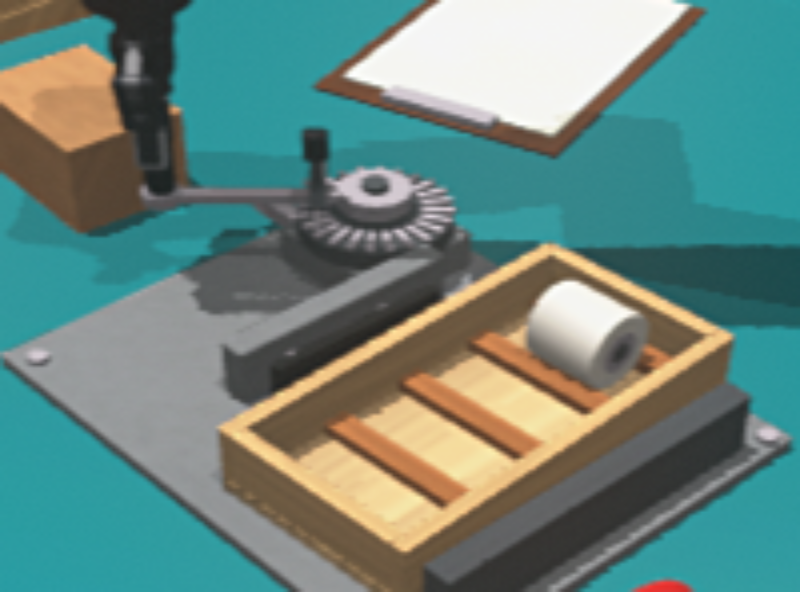

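Emit:
{"name": "jog_arm", "arguments": {"steps": [0,-0.77,0.06,-1.47,0,0,0,-1.52,0.24,-2.94,0,0,0,-2.23,0.52,-4.41,0,0,0,-2.89,0.92,-5.88,0,0,0,-3.48,1.41,-7.35,0,0]}}

```text
time_s: 9.3
tcp_pos: [0.6355, -0.2698, 0.109]
eef_rot: [0.041, 0.707, 0.037, -0.705]
contact_force: [2.0, -5.7, -2.1]
grip_width: 0.316
```

Emit:
{"name": "jog_arm", "arguments": {"steps": [0,-0.74,0.05,-1.41,0,0,0,-1.46,0.22,-2.83,0,0,0,-2.15,0.48,-4.24,0,0,0,-2.79,0.85,-5.65,0,0,0,-3.37,1.31,-7.07,0,0]}}

```text
time_s: 9.93
tcp_pos: [0.5872, -0.172, 0.1096]
eef_rot: [0.294, 0.646, 0.29, -0.642]
contact_force: [5.8, -2.2, -3.3]
grip_width: 0.316
```

Run:
```python
from h import *
st(); print(post(.76))
im,d=snap('scene','s3.png'); cv2.imwrite('pics/s3c.png',cv2.resize(im[120:280,210:410,::-1],None,fx=4,fy=3.7))
im,d=snap('top','t3.png'); cv2.imwrite('pics/t3c.png',cv2.resize(im[175:315,275:455,::-1],None,fx=4.4,fy=4.2))
```

```text
9.93 [ 0.5872 -0.172   0.1096] yaw -2.29 xz -1.0 F [ 5.8 -2.2 -3.3] g 0.316 q [-0.4   0.31  1.74  0.    1.08  0.32]
([np.float64(0.5850627094459608), np.float64(-0.17304316782220736), 0.108], -2.294892653589793)
```

View pics/s3c.png

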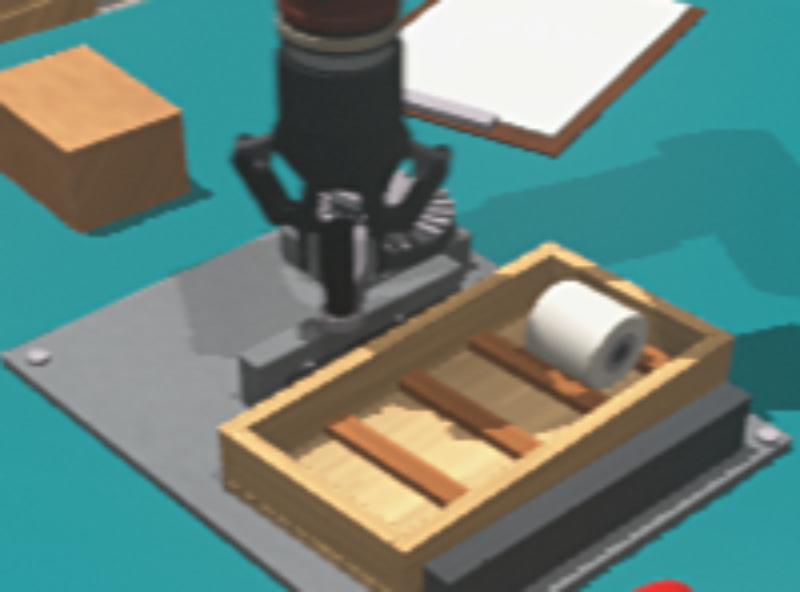

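View pics/t3c.png

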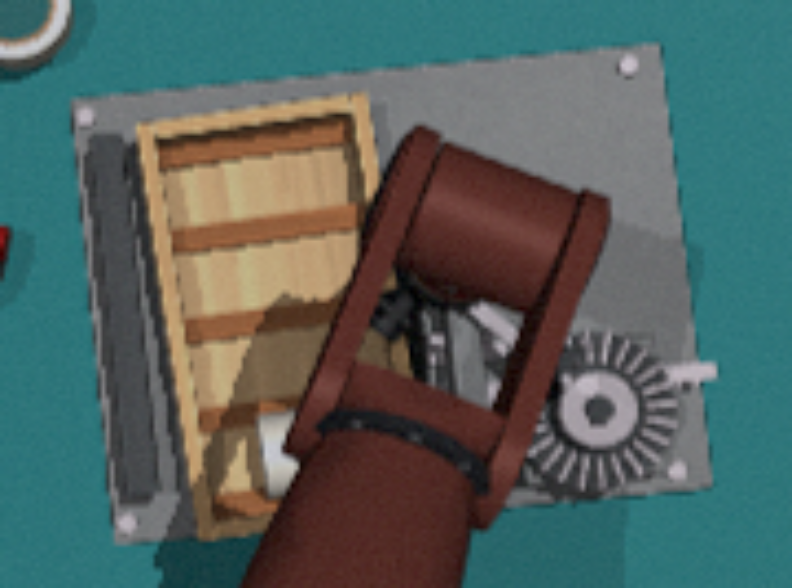

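Emit:
{"name": "jog_arm", "arguments": {"steps": [0,0.75,0.06,1.43,0,0,0,1.48,0.22,2.86,0,0,0,2.17,0.5,4.3,0,0,0,2.82,0.87,5.73,0,0,0,3.41,1.34,7.16,0,0]}}

```text
time_s: 10.65
tcp_pos: [0.6349, -0.2703, 0.1087]
eef_rot: [-0.031, -0.706, -0.031, 0.707]
contact_force: [-0.6, 0.0, 0.2]
grip_width: 0.318
```

Emit:
{"name": "jog_arm", "arguments": {"steps": [0,0.75,0.06,1.43,0,0,0,1.48,0.22,2.86,0,0,0,2.17,0.5,4.3,0,0,0,2.82,0.87,5.73,0,0,0,3.45,1.38,7.26,0,0]}}

```text
time_s: 11.28
tcp_pos: [0.603, -0.3773, 0.1086]
eef_rot: [0.234, -0.667, 0.233, 0.668]
contact_force: [-0.7, 0.4, -0.1]
grip_width: 0.317
```

Emit:
{"name": "jog_arm", "arguments": {"steps": [0,-0.77,0.06,-1.47,0,0,0,-1.52,0.24,-2.94,0,0,0,-2.23,0.52,-4.41,0,0,0,-2.89,0.92,-5.88,0,0,0,-3.48,1.41,-7.35,0,0]}}

```text
time_s: 11.9
tcp_pos: [0.6357, -0.271, 0.1089]
eef_rot: [0.04, 0.707, 0.036, -0.705]
contact_force: [3.0, -6.7, -4.2]
grip_width: 0.316
```

Emit:
{"name": "jog_arm", "arguments": {"steps": [0,-0.74,0.05,-1.41,0,0,0,-1.46,0.22,-2.83,0,0,0,-2.15,0.48,-4.24,0,0,0,-2.79,0.85,-5.65,0,0,0,-3.37,1.31,-7.07,0,0]}}

```text
time_s: 12.52
tcp_pos: [0.5878, -0.1731, 0.1098]
eef_rot: [0.293, 0.646, 0.289, -0.643]
contact_force: [5.3, -3.0, -2.6]
grip_width: 0.318
```

Run:
```python
from h import *
st(); print(post(.76))
im,d=snap('scene','s4.png'); cv2.imwrite('pics/s4c.png',cv2.resize(im[120:280,210:410,::-1],None,fx=4,fy=3.7))
im,d=snap('top','t4.png'); cv2.imwrite('pics/t4c.png',cv2.resize(im[175:315,275:455,::-1],None,fx=4.4,fy=4.2))
```

```text
12.53 [ 0.5878 -0.1731  0.1098] yaw -2.295 xz -1.0 F [ 5.3 -3.  -2.6] g 0.318 q [-0.4   0.31  1.74  0.    1.08  0.32]
([np.float64(0.5850627094459608), np.float64(-0.17304316782220736), 0.108], -2.294892653589793)
```

View pics/s4c.png

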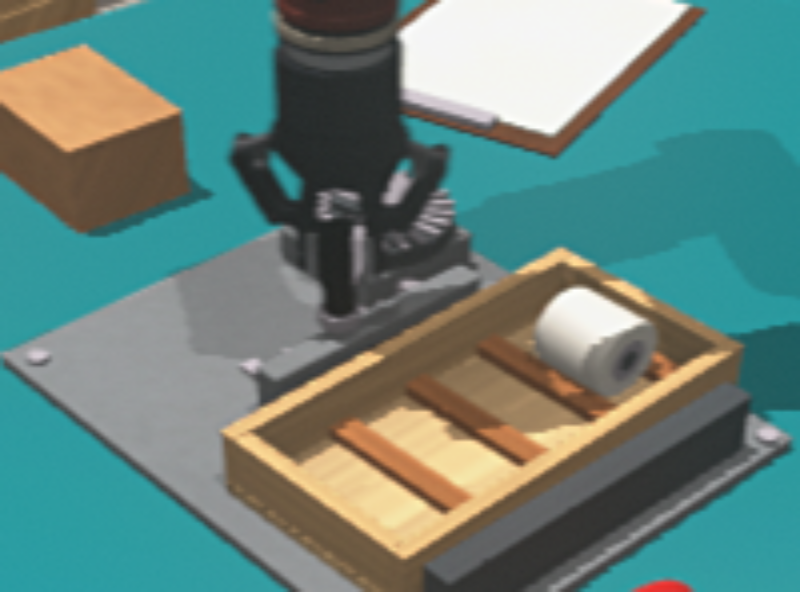

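View pics/t4c.png

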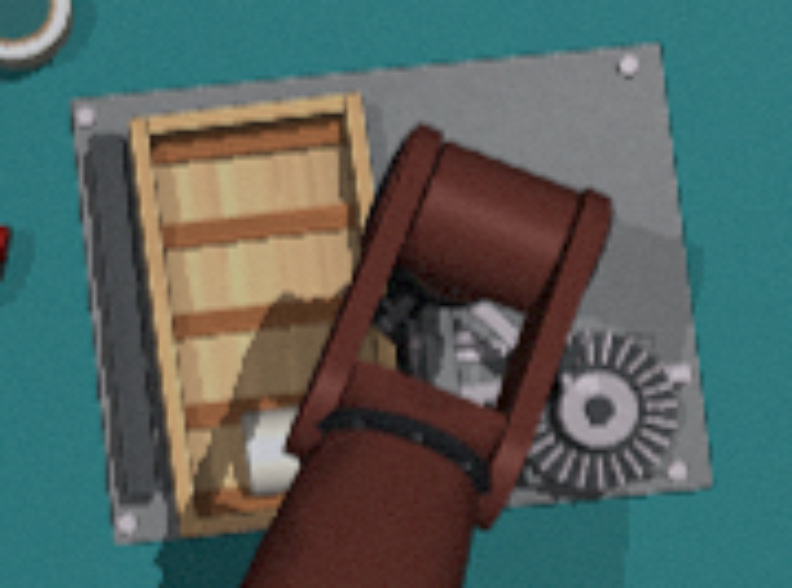

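Emit:
{"name": "jog_arm", "arguments": {"steps": [0,0.75,0.06,1.43,0,0,0,1.48,0.22,2.86,0,0,0,2.17,0.5,4.3,0,0,0,2.82,0.87,5.73,0,0,0,3.41,1.34,7.16,0,0]}}

```text
time_s: 13.25
tcp_pos: [0.6346, -0.271, 0.1085]
eef_rot: [-0.03, -0.706, -0.031, 0.707]
contact_force: [-1.2, -0.2, -0.4]
grip_width: 0.318
```

Emit:
{"name": "jog_arm", "arguments": {"steps": [0,0.75,0.06,1.43,0,0,0,1.48,0.22,2.86,0,0,0,2.17,0.5,4.3,0,0,0,2.82,0.87,5.73,0,0,0,3.45,1.38,7.26,0,0]}}

```text
time_s: 13.88
tcp_pos: [0.6027, -0.3779, 0.1084]
eef_rot: [0.235, -0.667, 0.234, 0.668]
contact_force: [0.6, -0.0, 0.4]
grip_width: 0.315
```

Emit:
{"name": "jog_arm", "arguments": {"steps": [0,-0.77,0.06,-1.47,0,0,0,-1.52,0.24,-2.94,0,0,0,-2.23,0.52,-4.41,0,0,0,-2.89,0.92,-5.88,0,0,0,-3.48,1.41,-7.35,0,0]}}

```text
time_s: 14.5
tcp_pos: [0.6357, -0.2719, 0.1089]
eef_rot: [0.039, 0.707, 0.035, -0.705]
contact_force: [2.9, -6.1, -3.6]
grip_width: 0.316
```

Emit:
{"name": "jog_arm", "arguments": {"steps": [0,-0.74,0.05,-1.41,0,0,0,-1.46,0.22,-2.83,0,0,0,-2.15,0.48,-4.24,0,0,0,-2.79,0.85,-5.65,0,0,0,-2.79,0.85,-5.65,0,0]}}

```text
time_s: 15.12
tcp_pos: [0.6013, -0.1884, 0.1095]
eef_rot: [0.24, 0.666, 0.239, -0.665]
contact_force: [3.0, -1.3, -0.7]
grip_width: 0.318
```

Run:
```python
from h import *
st(); print(post(.61))
im,d=snap('scene','s5.png'); cv2.imwrite('pics/s5c.png',cv2.resize(im[120:280,210:410,::-1],None,fx=4,fy=3.7))
im,d=snap('top','t5.png'); cv2.imwrite('pics/t5c.png',cv2.resize(im[175:315,275:455,::-1],None,fx=4.4,fy=4.2))
```

```text
15.12 [ 0.6013 -0.1884  0.1095] yaw -2.45 xz -1.0 F [ 3.  -1.3 -0.7] g 0.318 q [-0.41  0.35  1.69 -0.    1.1   0.46]
([np.float64(0.6007384840631684), np.float64(-0.18915439319548694), 0.108], -2.4448926535897932)
```

View pics/s5c.png

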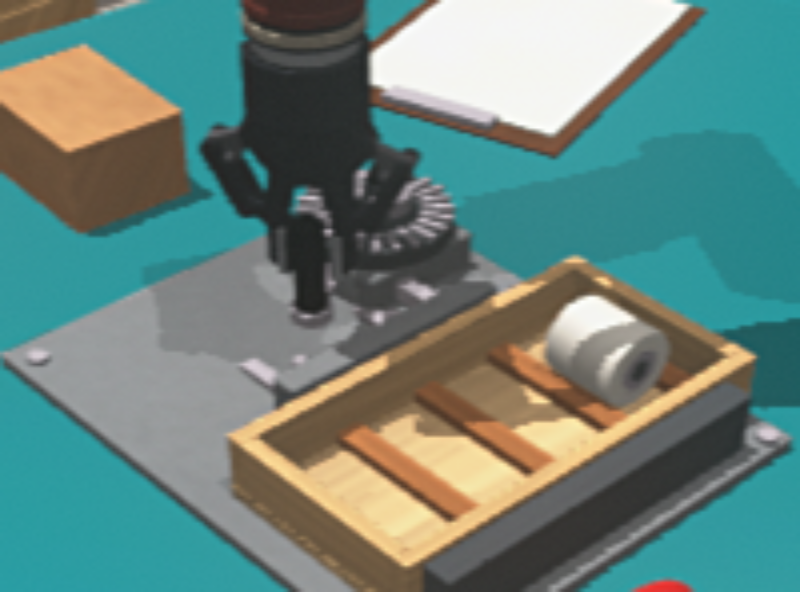

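View pics/t5c.png

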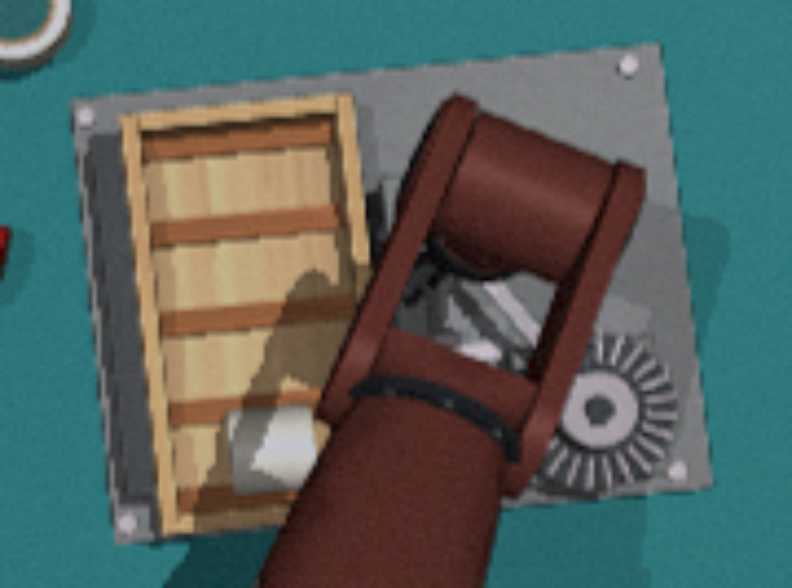

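Emit:
{"name": "jog_arm", "arguments": {"steps": [-1.5,0,0,0,0,0,-3,0,0,0,0,0,-4.5,0,0,0,0,0,-5,0,0,0,0,0,-5,0,0,0,0,0], "jaw": 50}}

```text
time_s: 15.85
tcp_pos: [0.6006, -0.1889, 0.2596]
eef_rot: [0.24, 0.665, 0.24, -0.665]
contact_force: [-0.5, -0.5, -1.0]
grip_width: 0.586
```

Run:
```python
from h import *
st()
rows([((.5,.25,.26),-np.pi-.1),((.5,.25,.26),-np.pi+.1)])
im,d=snap('scene','s6.png'); cv2.imwrite('pics/s6c.png',cv2.resize(im[120:280,210:410,::-1],None,fx=4,fy=3.7))
```

```text
15.85 [ 0.6006 -0.1889  0.2596] yaw -2.448 xz -1.0 F [-0.5 -0.5 -1. ] g 0.586 q [-0.42  0.2   1.57 -0.    1.36  0.46]
[-0.02, -13.4, -6.77, 7.57, -0.0, -0.01]
[-0.02, -13.4, -6.77, 5.66, -0.0, -0.01]
```

View pics/s6c.png

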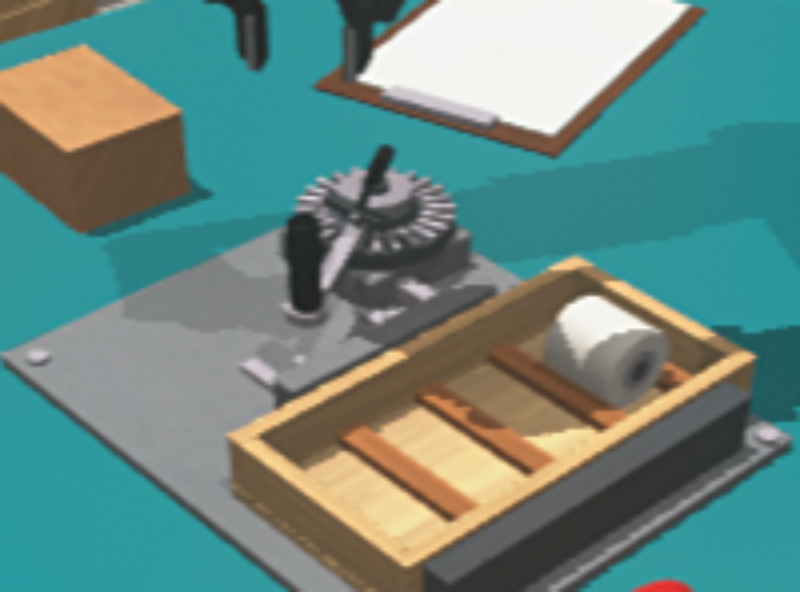

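Emit:
{"name": "jog_arm", "arguments": {"steps": [0,-2,-1,1.5,0,0,0,-4,-2,3,0,0,0,-6,-3,4.5,0,0,0,-8,-4,6,0,0,0,-9,-4.5,7.5,0,0], "jaw": 85}}

```text
time_s: 16.52
tcp_pos: [0.5285, 0.1075, 0.2556]
eef_rot: [0.034, -0.704, 0.034, 0.708]
contact_force: [0.7, -1.0, -0.8]
grip_width: 0.999
```

Run:
```python
from h import *
st()
rows([((.50,.30,.22),-np.pi-.1)])
```

```text
16.52 [0.5285 0.1075 0.2556] yaw 3.046 xz -1.0 F [ 0.7 -1.  -0.8] g 0.999 q [0.07 0.02 1.79 0.   1.34 1.74]
[1.19, -6.3, 1.55, 0.04, 0.06, -0.01]
```

Emit:
{"name": "jog_arm", "arguments": {"steps": [0,-2,0.5,0,0,0,0,-4,1,0,0,0,0.5,-6.3,1.55,0,0,0,0.5,-6.3,1.55,0,0,0,0.5,-6.3,1.55,0,0,0]}}

```text
time_s: 17.15
tcp_pos: [0.5006, 0.2975, 0.2412]
eef_rot: [0.03, -0.705, 0.033, 0.708]
contact_force: [-0.3, -0.3, -0.0]
grip_width: 0.993
```

Run:
```python
from h import *
st()
im,d=snap('top','t7.png')
cv2.imwrite('pics/t7c.png',cv2.resize(im[175:315,275:455,::-1],None,fx=4.4,fy=4.2))
for t in['pad','crate','pawl_tip','roller5_c','roller1_c','roller2_c','roller3_c','track_end','track']:
    print(t,[(round(x['conf'],2),c2w('top',x['location']).round(3).tolist()) for x in vision.pinpoint(t,'top')[:4]])
im,d=snap('scene','s7.png')
for t in['pad','crate','roller1_c','roller2_c','roller3_c','track_end','track']:
    print(t,[(round(x['conf'],2),c2w('scene',x['location']).round(3).tolist()) for x in vision.pinpoint(t,'scene')[:4]])
```

```text
17.15 [0.5006 0.2975 0.2412] yaw 3.052 xz -1.0 F [-0.3 -0.3 -0. ] g 0.993 q [ 0.42  0.12  1.7  -0.    1.32  2.08]
pad [(0.57, [0.573, -0.135, 0.032]), (0.34, [0.507, -0.244, 0.13])]
crate [(0.94, [0.555, -0.056, 0.016])]
pawl_tip [(0.42, [0.507, -0.246, 0.128])]
roller5_c [(0.85, [0.456, -0.06, 0.056])]
roller1_c [(0.52, [0.528, 0.301, 0.096])]
roller2_c [(0.78, [0.599, 0.293, 0.105])]
roller3_c [(0.94, [0.424, 0.19, 0.028]), (0.91, [0.597, 0.146, 0.031]), (0.82, [0.649, 0.287, 0.115]), (0.7, [0.532, 0.302, 0.095])]
track_end [(0.97, [0.534, 0.301, 0.097])]
track [(0.77, [0.653, 0.29, -0.001])]
pad []
crate []
roller1_c [(0.71, [0.536, 0.296, 0.098])]
roller2_c [(0.65, [0.592, 0.291, 0.106])]
roller3_c [(0.94, [0.672, 0.43, 0.034]), (0.72, [0.421, 0.195, 0.032]), (0.69, [0.653, 0.28, 0.118])]
track_end []
track [(0.58, [0.656, 0.289, 0.002]), (0.17, [0.605, -0.194, 0.131])]
```

View pics/t7c.png

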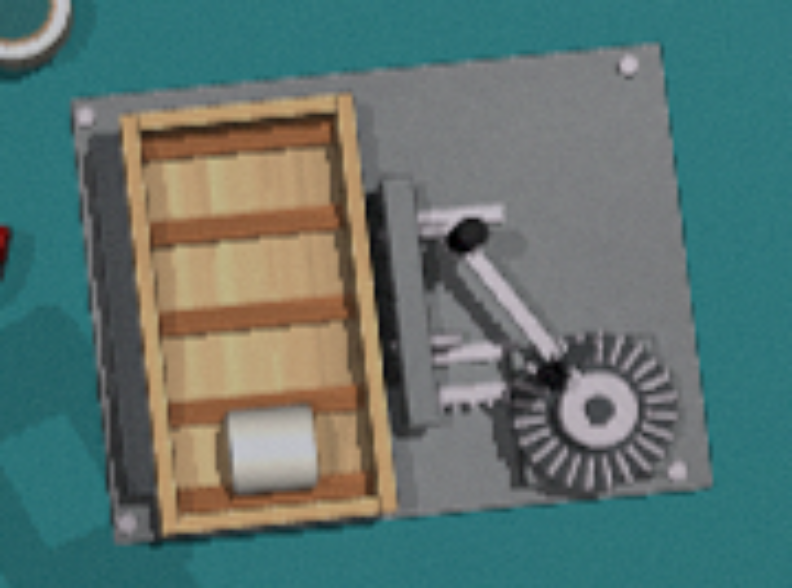

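View pics/s7.png

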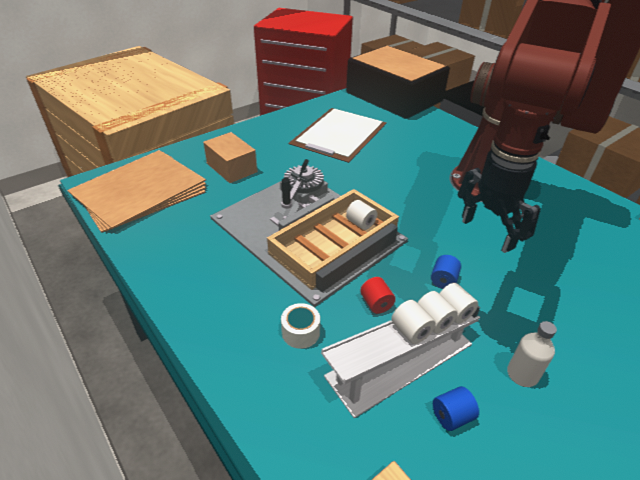

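Run:
```python
from h import *
rows([((.532,.300,.16),-np.pi-.1),((.532,.300,.086),-np.pi-.1)])
m,o,r=cam('top')
def onz(u,v,z):
    d=r@np.array([(u-m['cx'])/m['fx'],-(v-m['cy'])/m['fy'],-1]); return o+d*(z-o[2])/d[2]
C=np.array([onz(275+u/4.4,175+v/4.2,.067)[:2] for u,v in[(120,117),(350,95),(397,515),(163,540)]]); print(C, C.mean(0)); 
print(CR.T@(C.mean(0)-CT)); e=C[0]-C[3]; print(np.arctan2(e[1],e[0]),np.linalg.norm(e)); e=C[1]-C[2];print(np.arctan2(e[1],e[0]))
```

```text
[2.8, -0.15, -0.99, 0.09, 0.0, -0.0]
[5.27, -0.15, -0.99, 0.09, 0.0, -0.0]
[[ 0.69569941  0.0351991 ]
 [ 0.70994102 -0.12215847]
 [ 0.41044869 -0.14943355]
 [ 0.39454671  0.008552  ]] [ 0.55265896 -0.05696023]
[-0.01350485  0.02179102]
0.0882538457675902 0.3023293205541614
0.09082053690453146
```

Emit:
{"name": "jog_arm", "arguments": {"steps": [1.4,-0.1,-1,0,0,0,2.8,-0.15,-1,0,0,0,4,-0.15,-1,0,0,0,5.25,-0.15,-1,0,0,0,5.25,-0.15,-1,0,0,0]}}

```text
time_s: 18.68
tcp_pos: [0.5289, 0.2984, 0.0825]
eef_rot: [0.031, -0.704, 0.033, 0.709]
contact_force: [-0.7, -0.2, 0.1]
grip_width: 0.996
```

Emit:
{"name": "jog_arm", "arguments": {"steps": [0,0,0,0,0,0,0,0,0,0,0,0,0,0,0,0,0,0,0,0,0,0,0,0,0,0,0,0,0,0], "jaw": 50}}

```text
time_s: 19.3
tcp_pos: [0.5341, 0.3006, 0.0894]
eef_rot: [-0.033, 0.708, -0.031, -0.705]
contact_force: [-1.5, 0.9, 7.3]
grip_width: 0.672
```

Run:
```python
from h import *
st()
im,d=snap('scene','s8.png'); cv2.imwrite('pics/s8c.png',cv2.resize(im[200:400,320:560,::-1],None,fx=3.2,fy=3))
```

```text
19.3 [0.5341 0.3006 0.0894] yaw 3.051 xz -1.0 F [-1.5  0.9  7.3] g 0.672 q [0.4  0.34 1.74 0.   1.05 2.06]
```

View pics/s8c.png

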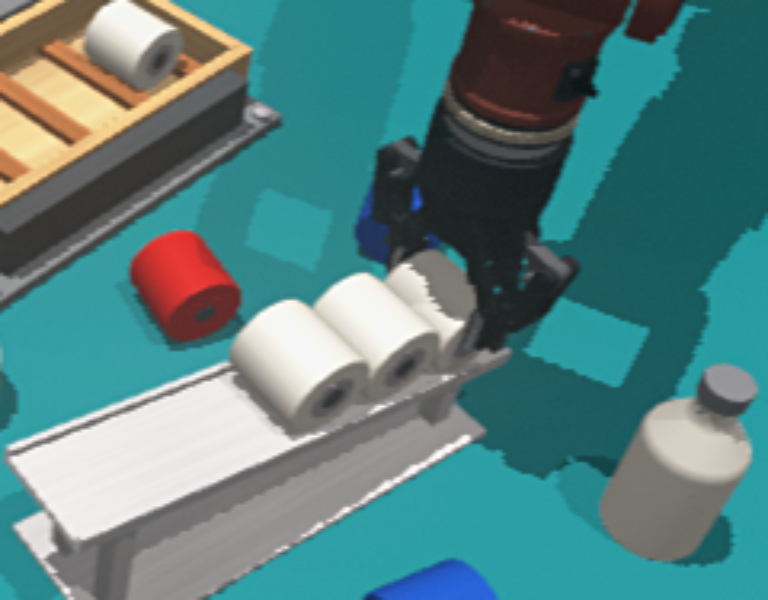

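Emit:
{"name": "jog_arm", "arguments": {"steps": [-0.7,0,0,0,0,0,-1.6,0,0,0,0,0,-2.8,0,0,0,0,0,-4,0,0,0,0,0,-4.5,0,0,0,0,0]}}

```text
time_s: 19.98
tcp_pos: [0.5333, 0.3003, 0.2252]
eef_rot: [-0.033, 0.708, -0.031, -0.705]
contact_force: [0.6, 0.7, -2.1]
grip_width: 0.668
```

Run:
```python
from h import *
st()
rows([((.651,-.0485,.21),-np.pi+.0875)])
```

```text
19.98 [0.5333 0.3003 0.2252] yaw 3.051 xz -1.0 F [ 0.6  0.7 -2.1] g 0.668 q [0.4  0.19 1.65 0.   1.29 2.06]
[0.5, 11.22, -4.96, -1.7, -0.04, 0.02]
```

Emit:
{"name": "jog_arm", "arguments": {"steps": [0,2,-0.9,-0.3,0,0,0,4,-1.8,-0.6,0,0,0,5.8,-2.6,-0.9,0,0,0,7.6,-3.4,-1.2,0,0,0,8.5,-3.8,-1.4,0,0]}}

```text
time_s: 20.6
tcp_pos: [0.6225, 0.0321, 0.2206]
eef_rot: [-0.019, -0.706, -0.019, 0.708]
contact_force: [0.2, 2.2, -1.4]
grip_width: 0.672
```

Run:
```python
from h import *
st()
rows([((.651,-.0485,.21),-np.pi+.0875)])
snap('scene','s9.png')
```

```text
20.6 [0.6225 0.0321 0.2206] yaw -3.088 xz -1.0 F [ 0.2  2.2 -1.4] g 0.672 q [-0.06  0.22  1.63 -0.    1.29  1.46]
[0.35, 2.73, -0.8, -0.32, 0.02, -0.0]
```

View pics/s9.png

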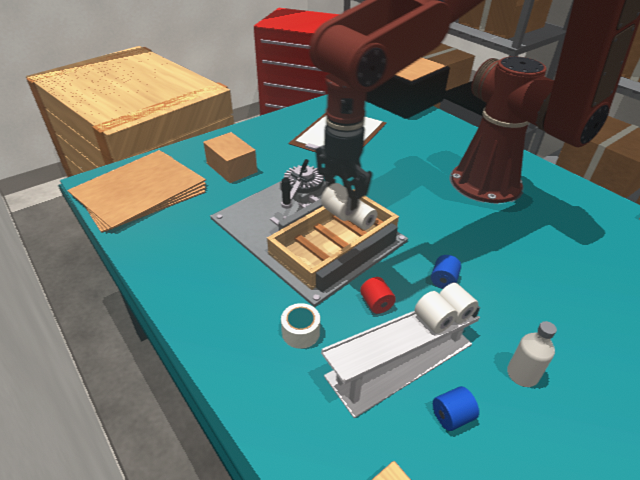

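Emit:
{"name": "jog_arm", "arguments": {"steps": [0,1.4,-0.4,-0.2,0,0,0.3,2.7,-0.8,-0.3,0,0,0.3,2.7,-0.8,-0.3,0,0,2,2.7,-0.8,-0.3,0,0,3.5,2.7,-0.8,-0.3,0,0]}}

```text
time_s: 21.28
tcp_pos: [0.6506, -0.0429, 0.1154]
eef_rot: [-0.031, -0.706, -0.031, 0.707]
contact_force: [-0.4, 0.0, -2.1]
grip_width: 0.667
```

Run:
```python
from h import *
st()
rows([((.651,-.0485,.048),-np.pi+.0875)])
im,d=snap('scene','s10.png'); cv2.imwrite('pics/s10c.png',cv2.resize(im[120:280,210:410,::-1],None,fx=4,fy=3.7))
```

```text
21.27 [ 0.6506 -0.0429  0.1154] yaw -3.054 xz -1.0 F [-0.4  0.  -2.1] g 0.667 q [-0.17  0.39  1.63  0.    1.13  1.31]
[2.25, 0.19, 0.0, 0.0, 0.0, 0.01]
```

View pics/s10c.png

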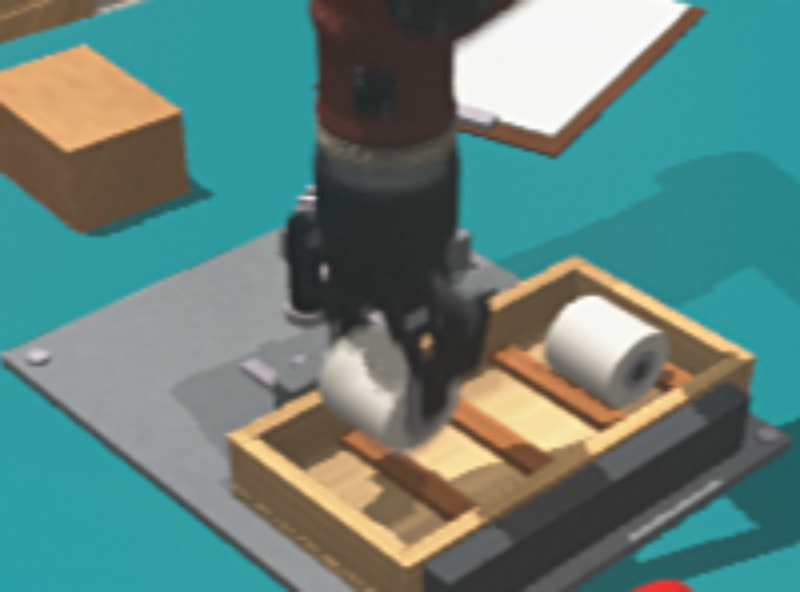

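Emit:
{"name": "jog_arm", "arguments": {"steps": [0.8,0.1,0,0,0,0,1.5,0.15,0,0,0,0,2,0.15,0,0,0,0,2.2,0.15,0,0,0,0,2.2,0.15,0,0,0,0]}}

```text
time_s: 21.95
tcp_pos: [0.6516, -0.0484, 0.0505]
eef_rot: [-0.031, -0.706, -0.031, 0.707]
contact_force: [-0.2, -0.5, -2.3]
grip_width: 0.67
```

Run:
```python
from h import *
st()
```

```text
21.95 [ 0.6516 -0.0484  0.0505] yaw -3.054 xz -1.0 F [-0.2 -0.5 -2.3] g 0.67 q [-0.18  0.47  1.65  0.    1.02  1.3 ]
```

Emit:
{"name": "jog_arm", "arguments": {"steps": [0.1,0,0,0,0,0,0.2,0,0,0,0,0,0.25,0,0,0,0,0,0.25,0,0,0,0,0,0.25,0,0,0,0,0]}}

```text
time_s: 22.58
tcp_pos: [0.654, -0.0488, 0.0459]
eef_rot: [0.031, 0.708, 0.031, -0.705]
contact_force: [-0.8, 0.5, 6.9]
grip_width: 0.672
```

Emit:
{"name": "jog_arm", "arguments": {"steps": [0,0,0,0,0,0,0,0,0,0,0,0,0,0,0,0,0,0,-1,0,0,0,0,0,-2,0,0,0,0,0], "jaw": 78}}

```text
time_s: 23.2
tcp_pos: [0.6507, -0.0484, 0.1025]
eef_rot: [-0.031, -0.706, -0.031, 0.707]
contact_force: [-0.1, -0.5, -0.5]
grip_width: 0.911
```

Emit:
{"name": "jog_arm", "arguments": {"steps": [-1,0,0,0,0,0,-2,0,0,0,0,0,-3.5,0,0,0,0,0,-4,-1,0,0,0,0,-4,-2,0,0,0,0]}}

```text
time_s: 23.82
tcp_pos: [0.6477, 0.0114, 0.2257]
eef_rot: [0.031, 0.708, 0.03, -0.705]
contact_force: [0.6, 0.8, 0.0]
grip_width: 0.916
```

Run:
```python
from h import *
st()
rows([((.533,.300,.21),-np.pi-.1)])
im,d=snap('scene','s11.png'); cv2.imwrite('pics/s11c.png',cv2.resize(im[120:280,210:410,::-1],None,fx=4,fy=3.7))
```

```text
23.82 [0.6477 0.0114 0.2257] yaw -3.055 xz -1.0 F [0.6 0.8 0. ] g 0.916 q [-0.09  0.27  1.56  0.    1.31  1.39]
[0.5, -9.91, 2.98, 1.78, -0.04, -0.0]
```

View pics/s11c.png

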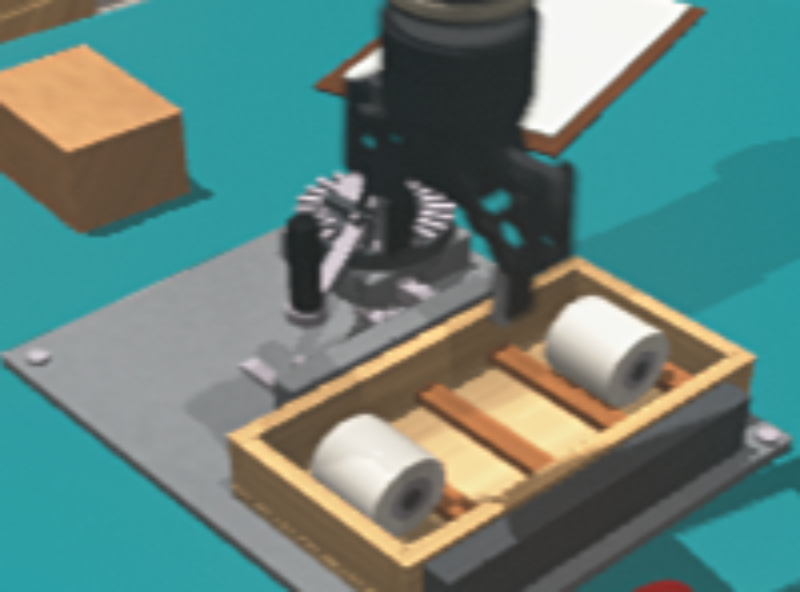

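Roller 1 (crop px 378,470) lies in the far cradle. Next roller at the stop.

Emit:
{"name": "jog_arm", "arguments": {"steps": [0,-2,0.6,0.4,0,0,0,-4,1.2,0.8,0,0,0,-6,1.8,1.2,0,0,0,-8,2.4,1.5,0,0,0,-9,2.7,1.7,0,0], "jaw": 85}}

```text
time_s: 24.5
tcp_pos: [0.5402, 0.2758, 0.2225]
eef_rot: [0.031, -0.706, 0.031, 0.707]
contact_force: [-0.4, 0.0, 0.0]
grip_width: 0.996
```

Run:
```python
from h import *
st()
rows([((.533,.300,.15),-np.pi-.1)])
im,d=snap('scene','s12.png'); cv2.imwrite('pics/s12c.png',cv2.resize(im[200:400,320:560,::-1],None,fx=3.2,fy=3))
for t in['roller1_c','roller2_c','roller3_c']:
    print(t,[(round(x['conf'],2),c2w('scene',x['location']).round(3).tolist()) for x in vision.pinpoint(t,'scene')[:5]])
```

```text
24.5 [0.5402 0.2758 0.2225] yaw 3.053 xz -1.0 F [-0.4  0.   0. ] g 0.996 q [0.36 0.19 1.67 0.   1.29 2.02]
[2.42, -0.78, 0.31, 0.11, 0.01, 0.0]
roller1_c [(0.71, [0.659, -0.049, 0.051])]
roller2_c [(0.72, [0.533, 0.295, 0.095])]
roller3_c [(0.96, [0.596, 0.287, 0.111]), (0.95, [0.423, 0.196, 0.033]), (0.72, [0.673, 0.428, 0.031]), (0.59, [0.605, 0.147, 0.035])]
```

View pics/s12c.png

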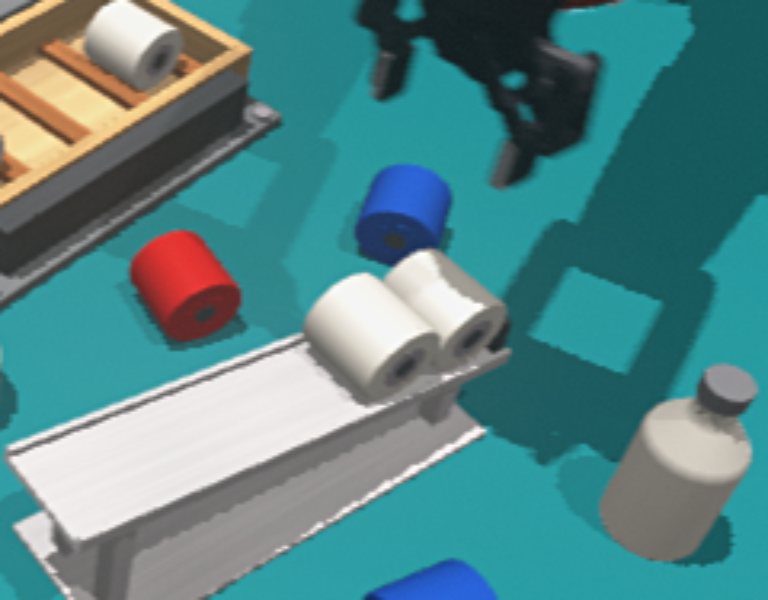

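Emit:
{"name": "jog_arm", "arguments": {"steps": [0,-0.75,0.3,0.1,0,0,1.5,-0.75,0.3,0.1,0,0,3,-0.75,0.3,0.1,0,0,4.35,-0.75,0.3,0.1,0,0,4.35,-0.75,0.3,0.1,0,0]}}

```text
time_s: 25.32
tcp_pos: [0.5323, 0.2933, 0.088]
eef_rot: [0.035, -0.703, 0.038, 0.709]
contact_force: [0.1, -0.8, -0.7]
grip_width: 0.998
```

Emit:
{"name": "jog_arm", "arguments": {"steps": [0,0,0,0,0,0,0,0,0,0,0,0,0,0,0,0,0,0,0,0,0,0,0,0,0,0,0,0,0,0], "jaw": 50}}

```text
time_s: 25.95
tcp_pos: [0.538, 0.2974, 0.0961]
eef_rot: [-0.037, 0.708, -0.035, -0.704]
contact_force: [0.2, 0.2, 6.4]
grip_width: 0.67
```

Run:
```python
from h import *
st()
```

```text
25.95 [0.538  0.2974 0.0961] yaw 3.041 xz -1.0 F [0.2 0.2 6.4] g 0.67 q [ 0.39  0.34  1.74 -0.    1.06  2.06]
```

Emit:
{"name": "jog_arm", "arguments": {"steps": [-0.7,0,0,0,0,0,-1.6,0,0,0,0,0,-2.8,0,0,0,0,0,-4,0,0,0,0,0,-4.3,0,0,0,0,0]}}

```text
time_s: 26.58
tcp_pos: [0.5364, 0.2969, 0.2253]
eef_rot: [-0.036, 0.708, -0.035, -0.705]
contact_force: [0.9, 0.3, -2.1]
grip_width: 0.669
```

Run:
```python
from h import *
st()
rows([((.590,-.054,.21),-np.pi+.0875)])
```

```text
26.57 [0.5364 0.2969 0.2253] yaw 3.041 xz -1.0 F [ 0.9  0.3 -2.1] g 0.669 q [ 0.39  0.19  1.65 -0.    1.29  2.06]
[0.5, 11.46, -2.95, -1.8, -0.05, 0.02]
```

Emit:
{"name": "jog_arm", "arguments": {"steps": [0,2,-0.5,-0.4,0,0,0,4,-1,-0.7,0,0,0,6,-1.5,-1,0,0,0,8,-2,-1.3,0,0,0,10,-2.5,-1.6,0,0]}}

```text
time_s: 27.2
tcp_pos: [0.5781, -0.0114, 0.2199]
eef_rot: [-0.024, -0.706, -0.024, 0.708]
contact_force: [1.2, 0.4, -2.6]
grip_width: 0.671
```

Run:
```python
from h import *
st()
rows([((.590,-.054,.12),-np.pi+.0875)])
snap('scene','s13.png')
im,d=snap('top','t13.png')
cv2.imwrite('pics/t13c.png',cv2.resize(im[175:315,275:455,::-1],None,fx=4.4,fy=4.2))
```

```text
27.2 [ 0.5781 -0.0114  0.2199] yaw -3.074 xz -1.0 F [ 1.2  0.4 -2.6] g 0.671 q [-0.14  0.13  1.73  0.    1.28  1.36]
[3.33, 1.45, -0.31, -0.19, 0.03, 0.01]
```

View pics/t13c.png

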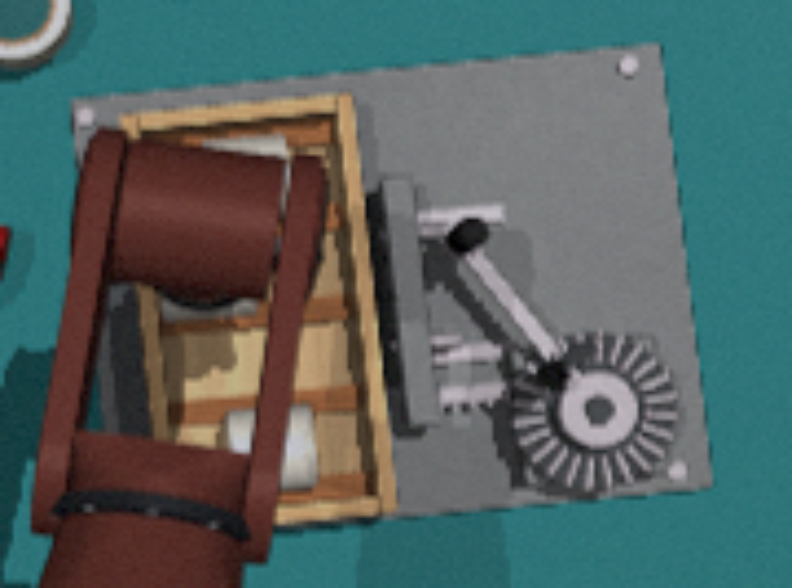

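View pics/s13.png

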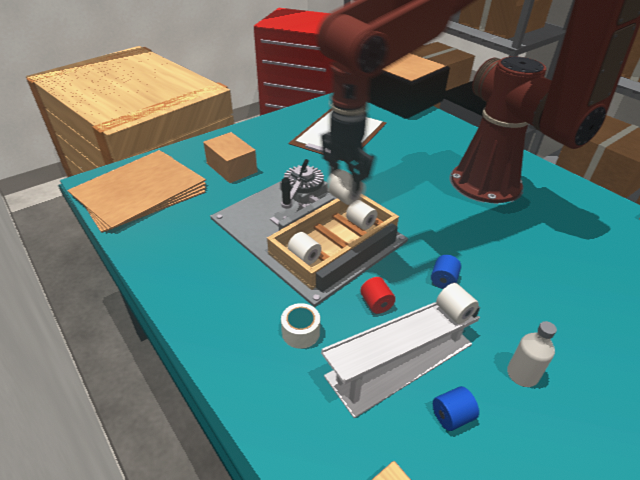

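Emit:
{"name": "jog_arm", "arguments": {"steps": [0,1.45,-0.4,-0.2,0,0,1.2,1.45,-0.4,-0.2,0,0,2.5,1.45,-0.4,-0.2,0,0,3.8,1.45,-0.4,-0.2,0,0,4.8,1.45,-0.4,-0.2,0,0]}}

```text
time_s: 27.92
tcp_pos: [0.5918, -0.0511, 0.0741]
eef_rot: [-0.03, -0.705, -0.032, 0.708]
contact_force: [-0.6, -0.1, -3.3]
grip_width: 0.668
```

Run:
```python
from h import *
st()
rows([((.592,-.054,.053),-np.pi+.0875)])
im,d=snap('scene','s14.png'); cv2.imwrite('pics/s14c.png',cv2.resize(im[120:280,210:410,::-1],None,fx=4,fy=3.7))
```

```text
27.93 [ 0.5918 -0.0511  0.0741] yaw -3.054 xz -1.0 F [-0.6 -0.1 -3.3] g 0.668 q [-0.2   0.33  1.79  0.    1.02  1.28]
[0.7, 0.1, -0.0, 0.0, 0.05, 0.02]
```

View pics/s14c.png

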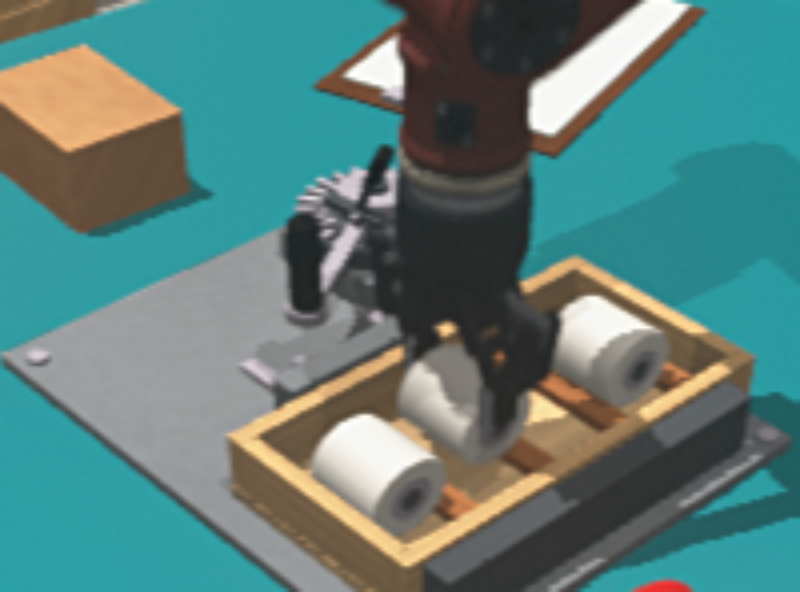

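Emit:
{"name": "jog_arm", "arguments": {"steps": [0.2,0,0,0,0,0,0.4,0,0,0,0,0,0.6,0,0,0,0,0,0.6,0,0,0,0,0,0.6,0,0,0,0,0]}}

```text
time_s: 28.6
tcp_pos: [0.5948, -0.0524, 0.0602]
eef_rot: [0.031, 0.707, 0.031, -0.706]
contact_force: [0.5, 0.2, -2.5]
grip_width: 0.667
```

Emit:
{"name": "jog_arm", "arguments": {"steps": [0.1,0,0,0,0,0,0.2,0,0,0,0,0,0.25,0,0,0,0,0,0.25,0,0,0,0,0,0.25,0,0,0,0,0]}}

```text
time_s: 29.22
tcp_pos: [0.5944, -0.0523, 0.0525]
eef_rot: [-0.031, -0.706, -0.031, 0.707]
contact_force: [-2.5, 0.2, 4.0]
grip_width: 0.665
```

Emit:
{"name": "jog_arm", "arguments": {"steps": [0,0,0,0,0,0,0,0,0,0,0,0,0,0,0,0,0,0,-1,0,0,0,0,0,-2,0,0,0,0,0], "jaw": 78}}

```text
time_s: 29.85
tcp_pos: [0.594, -0.0522, 0.112]
eef_rot: [-0.031, -0.706, -0.031, 0.707]
contact_force: [0.3, -0.6, 0.9]
grip_width: 0.909
```

Emit:
{"name": "jog_arm", "arguments": {"steps": [-1,0,0,0,0,0,-2,0,0,0,0,0,-3.5,0,0,0,0,0,-3.9,-1,0,0,0,0,-3.9,-2.5,0,0,0,0]}}

```text
time_s: 30.48
tcp_pos: [0.5895, 0.0221, 0.2316]
eef_rot: [0.03, 0.708, 0.03, -0.705]
contact_force: [0.6, 0.7, -0.2]
grip_width: 0.911
```

Run:
```python
from h import *
st()
rows([((.533,.300,.21),-np.pi-.1)])
im,d=snap('scene','s15.png'); cv2.imwrite('pics/s15c.png',cv2.resize(im[120:280,210:410,::-1],None,fx=4,fy=3.7))
```

```text
30.48 [0.5895 0.0221 0.2316] yaw -3.057 xz -1.0 F [ 0.6  0.7 -0.2] g 0.911 q [-0.08  0.14  1.7  -0.    1.29  1.4 ]
[0.71, -9.39, 1.1, 1.76, -0.05, -0.01]
```

View pics/s15c.png

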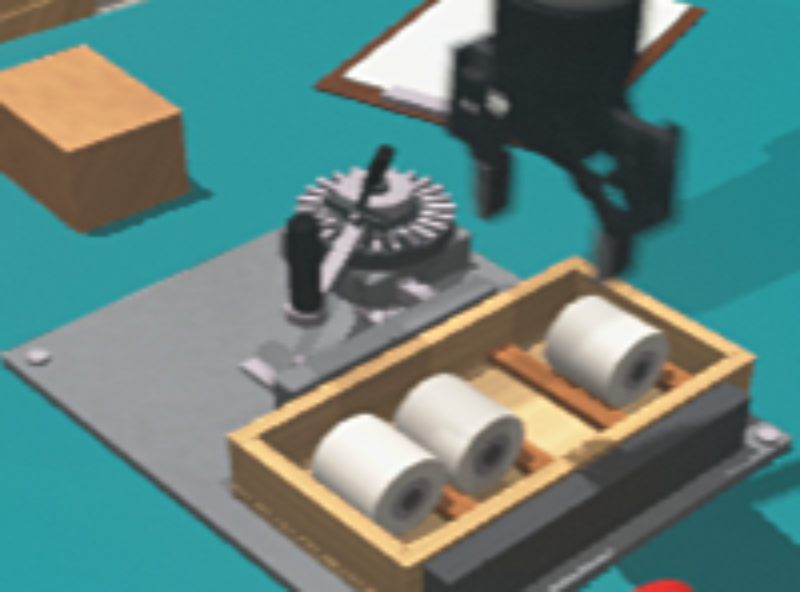

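Two placed (crop px 378,470 and 460,430). Third roller now.

Emit:
{"name": "jog_arm", "arguments": {"steps": [0,-2,0.2,0.4,0,0,0.2,-4,0.5,0.8,0,0,0.3,-6,0.7,1.2,0,0,0.3,-8,0.9,1.5,0,0,0.3,-9.4,1.1,1.75,0,0], "jaw": 85}}

```text
time_s: 31.15
tcp_pos: [0.5295, 0.3029, 0.2198]
eef_rot: [-0.034, 0.706, -0.033, -0.706]
contact_force: [0.8, -0.5, -0.1]
grip_width: 0.993
```

Run:
```python
from h import *
st()
rows([((.533,.299,.092),-np.pi-.1)])
im,d=snap('scene','s16.png'); cv2.imwrite('pics/s16c.png',cv2.resize(im[200:400,320:560,::-1],None,fx=3.2,fy=3))
for t in['roller1_c','roller2_c','roller3_c']:
    print(t,[(round(x['conf'],2),c2w('scene',x['location']).round(3).tolist()) for x in vision.pinpoint(t,'scene')[:5]])
```

```text
31.15 [0.5295 0.3029 0.2198] yaw 3.047 xz -1.0 F [ 0.8 -0.5 -0.1] g 0.993 q [0.4  0.2  1.66 0.   1.29 2.07]
[4.26, 0.12, -0.13, 0.05, -0.0, 0.0]
roller1_c [(0.8, [0.656, -0.048, 0.053]), (0.72, [0.589, -0.054, 0.052])]
roller2_c [(0.86, [0.59, -0.053, 0.051])]
roller3_c [(0.98, [0.604, 0.145, 0.032]), (0.97, [0.42, 0.196, 0.034]), (0.87, [0.54, 0.292, 0.095]), (0.72, [0.674, 0.427, 0.03])]
```

View pics/s16c.png

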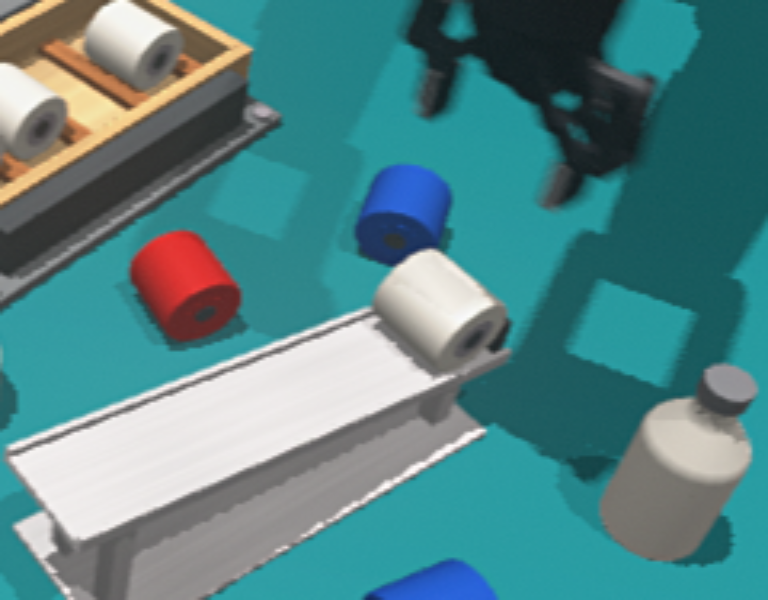

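Emit:
{"name": "jog_arm", "arguments": {"steps": [0,0.2,-0.15,0,0,0,1.5,0.2,-0.15,0,0,0,3,0.2,-0.15,0,0,0,4.3,0.2,-0.15,0,0,0,4.3,0.2,-0.15,0,0,0]}}

```text
time_s: 31.98
tcp_pos: [0.5316, 0.2908, 0.0869]
eef_rot: [0.033, -0.703, 0.036, 0.709]
contact_force: [-0.8, 0.6, 0.8]
grip_width: 0.993
```

Emit:
{"name": "jog_arm", "arguments": {"steps": [0,0,0,0,0,0,0,0,0,0,0,0,0,0,0,0,0,0,0,0,0,0,0,0,0,0,0,0,0,0], "jaw": 50}}

```text
time_s: 32.6
tcp_pos: [0.5373, 0.2961, 0.0951]
eef_rot: [-0.035, 0.709, -0.032, -0.704]
contact_force: [1.2, 4.0, 7.4]
grip_width: 0.666
```

Emit:
{"name": "jog_arm", "arguments": {"steps": [-0.7,0,0,0,0,0,-1.6,0,0,0,0,0,-2.8,0,0,0,0,0,-4,0,0,0,0,0,-4.3,0,0,0,0,0]}}

```text
time_s: 33.22
tcp_pos: [0.5357, 0.294, 0.2233]
eef_rot: [-0.034, 0.708, -0.034, -0.705]
contact_force: [0.0, 0.7, -1.9]
grip_width: 0.67
```

Run:
```python
from h import *
st()
rows([((.526,-.060,.21),-np.pi+.0875)])
```

```text
33.23 [0.5357 0.294  0.2233] yaw 3.046 xz -1.0 F [ 0.   0.7 -1.9] g 0.67 q [ 0.39  0.19  1.66 -0.    1.29  2.05]
[0.43, 11.78, -0.8, -1.75, -0.05, 0.01]
```

Emit:
{"name": "jog_arm", "arguments": {"steps": [0,2,-0.1,-0.4,0,0,0,4,-0.2,-0.7,0,0,0,6,-0.4,-1,0,0,0,8,-0.6,-1.3,0,0,0,10,-0.7,-1.7,0,0]}}

```text
time_s: 33.85
tcp_pos: [0.5248, -0.0086, 0.2183]
eef_rot: [-0.03, -0.705, -0.029, 0.708]
contact_force: [1.0, -0.2, -3.1]
grip_width: 0.668
```

Run:
```python
from h import *
st()
rows([((.527,-.059,.076),-np.pi+.0875)])
snap('scene','s17.png')
```

```text
33.85 [ 0.5248 -0.0086  0.2183] yaw -3.058 xz -1.0 F [ 1.  -0.2 -3.1] g 0.668 q [-0.15  0.02  1.86 -0.    1.27  1.34]
[4.74, 1.68, 0.05, -0.04, 0.03, -0.0]
```

View pics/s17.png

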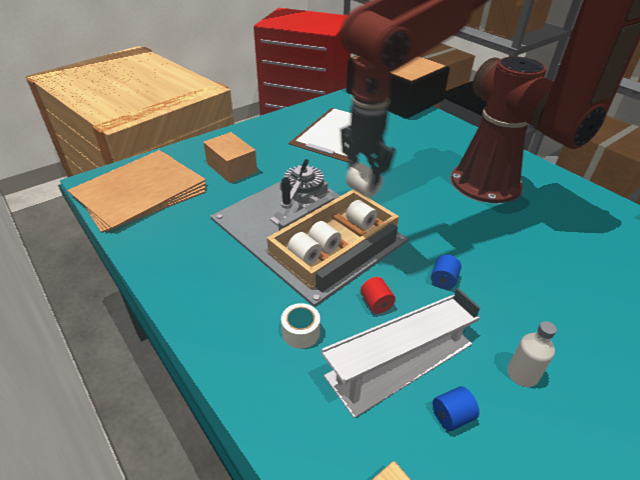

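Emit:
{"name": "jog_arm", "arguments": {"steps": [0,1,0,0,0,0,1,1.7,0.05,0,0,0,2.3,1.7,0.05,0,0,0,3.6,1.7,0.05,0,0,0,4.6,1.7,0.05,0,0,0]}}

```text
time_s: 34.52
tcp_pos: [0.5264, -0.0571, 0.0786]
eef_rot: [-0.029, -0.705, -0.029, 0.708]
contact_force: [0.3, -0.1, -3.4]
grip_width: 0.668
```

Run:
```python
from h import *
st()
rows([((.527,-.059,.052),-np.pi+.0875)])
im,d=snap('scene','s18.png'); cv2.imwrite('pics/s18c.png',cv2.resize(im[120:280,210:410,::-1],None,fx=4,fy=3.7))
```

```text
34.52 [ 0.5264 -0.0571  0.0786] yaw -3.06 xz -1.0 F [ 0.3 -0.1 -3.4] g 0.668 q [-0.24  0.21  1.94 -0.    1.    1.25]
[0.89, 0.06, -0.02, -0.05, 0.05, 0.01]
```

View pics/s18c.png

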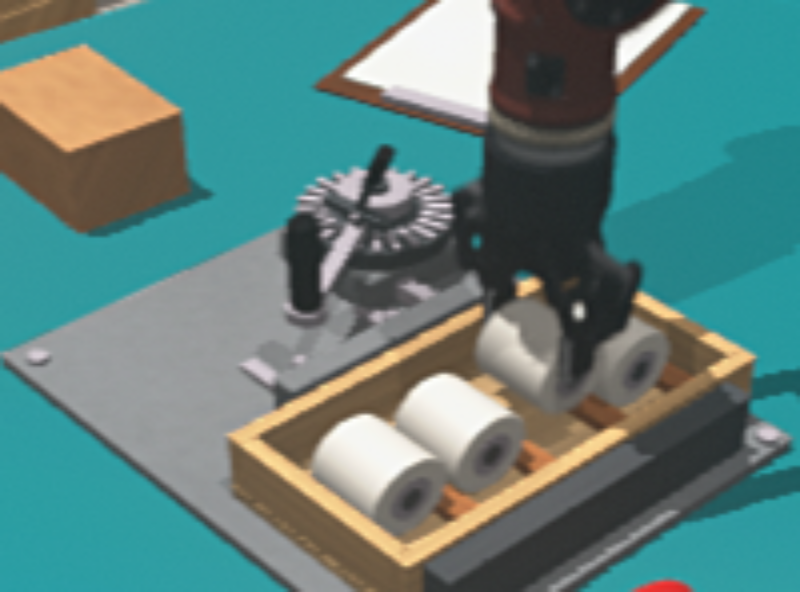

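Emit:
{"name": "jog_arm", "arguments": {"steps": [0.3,0,0,0,0,0,0.5,0,0,0,0,0,0.7,0,0,0,0,0,0.7,0,0,0,0,0,0.7,0,0,0,0,0]}}

```text
time_s: 35.2
tcp_pos: [0.5297, -0.0576, 0.0617]
eef_rot: [0.029, 0.707, 0.029, -0.706]
contact_force: [0.4, 0.0, -2.1]
grip_width: 0.669
```

Emit:
{"name": "jog_arm", "arguments": {"steps": [0.1,0,0,0,0,0,0.2,0,0,0,0,0,0.25,0,0,0,0,0,0.25,0,0,0,0,0,0.25,0,0,0,0,0]}}

```text
time_s: 35.83
tcp_pos: [0.5292, -0.0575, 0.0535]
eef_rot: [0.029, 0.707, 0.029, -0.707]
contact_force: [0.3, 0.4, -3.0]
grip_width: 0.667
```

Emit:
{"name": "jog_arm", "arguments": {"steps": [0.05,0,0,0,0,0,0.1,0,0,0,0,0,0.15,0,0,0,0,0,0.15,0,0,0,0,0,0.15,0,0,0,0,0]}}

```text
time_s: 36.45
tcp_pos: [0.5295, -0.0576, 0.0513]
eef_rot: [-0.029, -0.706, -0.029, 0.707]
contact_force: [-4.9, 0.6, 11.7]
grip_width: 0.665
```

Seated. Release and rise.

Emit:
{"name": "jog_arm", "arguments": {"steps": [0,0,0,0,0,0,0,0,0,0,0,0,0,0,0,0,0,0,-1,0,0,0,0,0,-2,0,0,0,0,0], "jaw": 78}}

```text
time_s: 37.08
tcp_pos: [0.5285, -0.0574, 0.1089]
eef_rot: [-0.029, -0.706, -0.029, 0.707]
contact_force: [0.4, 0.4, 0.2]
grip_width: 0.914
```

Emit:
{"name": "jog_arm", "arguments": {"steps": [-1,0,0,0,0,0,-2,0,0,0,0,0,-4,0,0,0,0,0,-4.5,-3,0,0,0,0,-4.5,-5,0,0,0,0]}}

```text
time_s: 37.7
tcp_pos: [0.5202, 0.0668, 0.2448]
eef_rot: [0.028, 0.708, 0.028, -0.705]
contact_force: [0.4, 0.4, -0.4]
grip_width: 0.916
```

Run:
```python
from h import *
st()
im,d=snap('scene','s19.png'); cv2.imwrite('pics/s19c.png',cv2.resize(im[120:280,210:410,::-1],None,fx=4,fy=3.7))
im,d=snap('top','t19.png'); cv2.imwrite('pics/t19c.png',cv2.resize(im[175:315,275:455,::-1],None,fx=4.4,fy=4.2))
for n in('scene','top'):
  for t in['handle_grip','pawl_tip','roller1_c']:
    print(t,[(round(x['conf'],2),c2w(n,x['location']).round(3).tolist()) for x in vision.pinpoint(t,n)[:5]])
```

```text
37.7 [0.5202 0.0668 0.2448] yaw -3.062 xz -1.0 F [ 0.4  0.4 -0.4] g 0.916 q [-0.01 -0.01  1.84  0.    1.31  1.49]
handle_grip [(0.79, [0.608, -0.195, 0.129]), (0.21, [0.587, -0.055, 0.051])]
pawl_tip [(0.55, [0.509, -0.246, 0.131])]
roller1_c [(0.69, [0.656, -0.05, 0.054])]
handle_grip [(0.68, [0.608, -0.194, 0.134])]
pawl_tip [(0.53, [0.505, -0.244, 0.131])]
roller1_c [(0.77, [0.648, -0.049, 0.054])]
```

View pics/s19c.png

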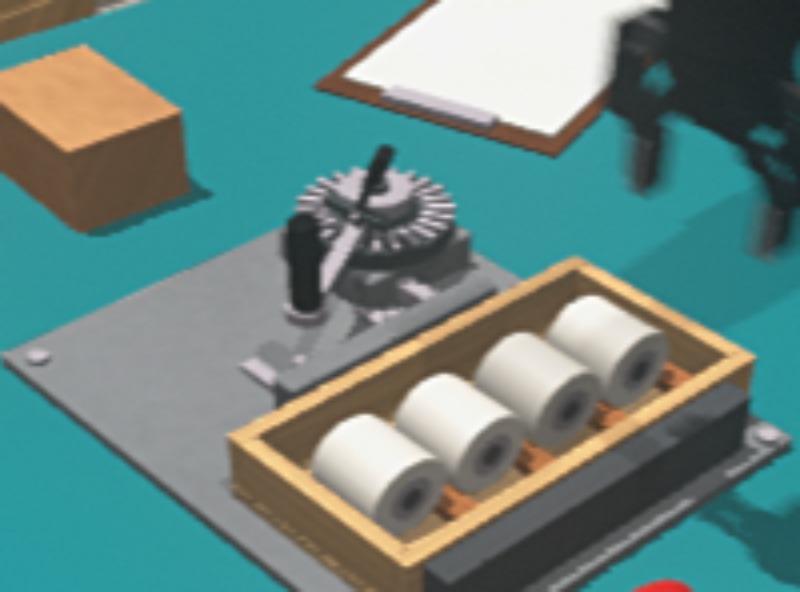

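View pics/t19c.png

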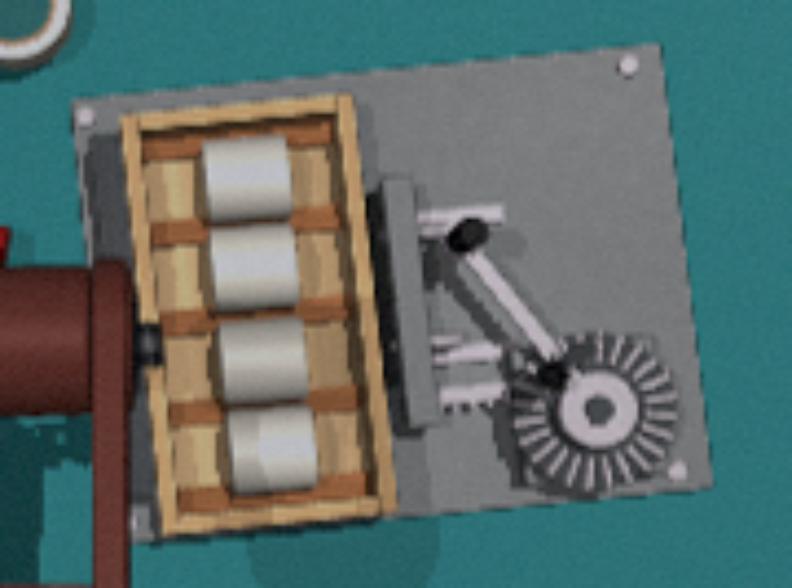

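Run:
```python
from h import *
st(); h=.64;A=cl(-.1,-.2)
def hp(rr,ac): return list(A+rr*np.array([np.cos(h),np.sin(h)])+ac*np.array([-np.sin(h),np.cos(h)]))
print(hp(.04,.0158),hp(.04,.06))
rows([(hp(.04,.06)+[.22],h-np.pi)])
```

```text
38.1 [0.519  0.0648 0.2422] yaw -3.061 xz -1.0 F [ 0.3  0.1 -0.6] g 0.912 q [-0.01 -0.01  1.84 -0.    1.31  1.48]
[np.float64(0.5083420358202291), np.float64(-0.24884699329220164)] [np.float64(0.4819459973120113), np.float64(-0.2133943607937159)]
[0.74, 9.15, 1.97, -5.35, 0.01, -0.0]
```

Emit:
{"name": "jog_arm", "arguments": {"steps": [0,2,0.5,-1,0,0,0,4,1,-2,0,0,0.2,6,1.4,-3.5,0,0,0.5,8,1.7,-5,0,0,0.7,9.15,1.95,-5.35,0,0], "jaw": 0}}

```text
time_s: 38.72
tcp_pos: [0.482, -0.2164, 0.2211]
eef_rot: [-0.222, -0.671, -0.222, 0.671]
contact_force: [0.2, 0.3, -0.3]
grip_width: -0.001
```

Run:
```python
from h import *
st(); h=.64;A=cl(-.1,-.2)
def hp(rr,ac): return list(A+rr*np.array([np.cos(h),np.sin(h)])+ac*np.array([-np.sin(h),np.cos(h)]))
rows([(hp(.04,.06)+[.122],h-np.pi)])
```

```text
38.73 [ 0.482  -0.2164  0.2211] yaw -2.502 xz -1.0 F [ 0.2  0.3 -0.3] g -0.001 q [-0.55  0.02  1.85 -0.    1.27  0.38]
[3.3, -0.08, -0.06, -0.01, 0.01, -0.0]
```

Emit:
{"name": "jog_arm", "arguments": {"steps": [1.5,-0.1,0,0,0,0,3,-0.1,0,0,0,0,3.3,-0.1,0,0,0,0,3.3,-0.1,0,0,0,0,3.3,-0.1,0,0,0,0]}}

```text
time_s: 39.35
tcp_pos: [0.483, -0.211, 0.1249]
eef_rot: [0.224, 0.672, 0.222, -0.67]
contact_force: [0.2, -0.1, 0.6]
grip_width: 0.005
```

Emit:
{"name": "jog_arm", "arguments": {"steps": [0,0.5,0,0,0,0,0,1,0,0,0,0,0,1.4,0,0,0,0,0,1.8,0,0,0,0,0,1.8,0,0,0,0]}}

```text
time_s: 39.98
tcp_pos: [0.5144, -0.2541, 0.1227]
eef_rot: [0.223, 0.671, 0.223, -0.671]
contact_force: [0.2, 0.4, -0.5]
grip_width: -0.002
```

Run:
```python
from h import *
st()
im,d=snap('scene','s20.png'); cv2.imwrite('pics/s20c.png',cv2.resize(im[120:280,210:410,::-1],None,fx=4,fy=3.7))
print([(round(x['conf'],2),c2w('scene',x['location']).round(3).tolist()) for x in vision.pinpoint('pawl_tip','scene')])
print([(round(x['conf'],2),c2w('scene',x['location']).round(3).tolist()) for x in vision.pinpoint('handle_grip','scene')])
```

```text
39.98 [ 0.5144 -0.2541  0.1227] yaw -2.5 xz -1.0 F [ 0.2  0.4 -0.5] g -0.002 q [-0.58  0.23  1.82 -0.    1.09  0.35]
[(0.56, [0.529, -0.272, 0.131])]
[(0.6, [0.61, -0.201, 0.129])]
```

View pics/s20c.png

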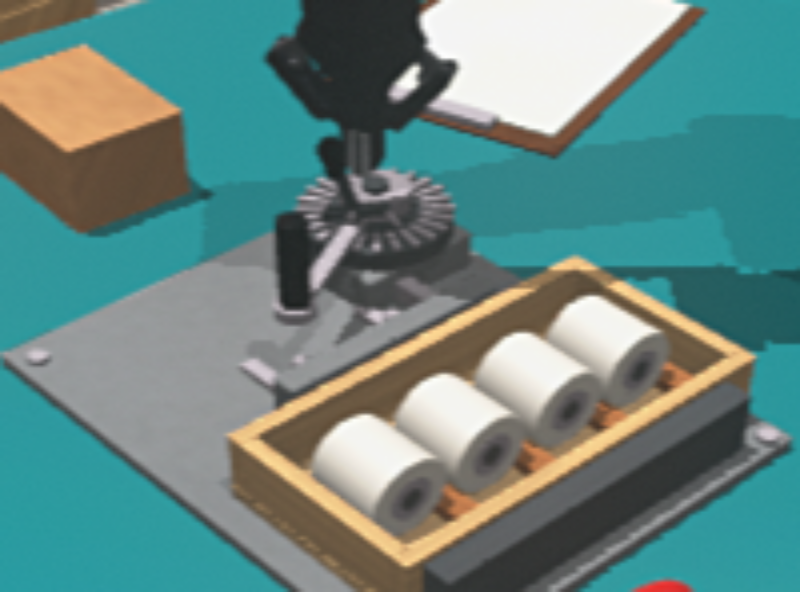

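Run:
```python
from h import *
p=post(.51); p=([.611,-.2005]+[0],p[1])
print(post(.51))
rows([((p[0][0],p[0][1],.215),p[1]),((p[0][0],p[0][1],.108),p[1])])
```

```text
([np.float64(0.609773059139625), np.float64(-0.20112055447121407), 0.108], -2.544892653589793)
[-3.09, 0.55, -3.65, 0.44, 0.0, 0.01]
[0.47, 0.55, -3.65, 0.44, 0.0, 0.01]
```

Emit:
{"name": "jog_arm", "arguments": {"steps": [-1,-0.8,0,0,0,0,-3,-0.8,0,0,0,0,-3.1,0.4,-2,0.4,0,0,-3.1,0.55,-3.65,0.4,0,0,-3.1,0.55,-3.65,0.4,0,0], "jaw": 50}}

```text
time_s: 40.75
tcp_pos: [0.6136, -0.1983, 0.2155]
eef_rot: [0.21, 0.675, 0.211, -0.675]
contact_force: [-0.7, 0.5, 0.8]
grip_width: 0.589
```

Run:
```python
from h import *
st()
rows([post(.51)])
for n in('scene','top'):
  vision.read_camera(n)
  for t in['handle_grip','pawl_tip']:
    print(t,[(round(x['conf'],2),c2w(n,x['location']).round(3).tolist()) for x in vision.pinpoint(t,n)[:5]])
```

```text
40.75 [ 0.6136 -0.1983  0.2155] yaw -2.537 xz -1.0 F [-0.7  0.5  0.8] g 0.589 q [-0.42  0.27  1.58  0.    1.29  0.54]
[3.58, 0.0, 0.16, 0.07, -0.01, -0.0]
handle_grip [(0.88, [0.611, -0.199, 0.128])]
pawl_tip [(0.65, [0.53, -0.274, 0.131]), (0.37, [0.591, -0.053, 0.05]), (0.22, [0.526, -0.066, 0.055])]
handle_grip [(0.6, [0.786, 0.11, 0.006]), (0.53, [0.608, -0.201, 0.132])]
pawl_tip [(0.44, [0.525, -0.274, 0.127])]
```

Emit:
{"name": "jog_arm", "arguments": {"steps": [1.5,0,0.1,0,0,0,2.5,0,0.1,0,0,0,3.6,0,0.15,0,0,0,3.6,0,0.15,0,0,0,3.6,0,0.15,0,0,0]}}

```text
time_s: 41.68
tcp_pos: [0.6081, -0.2039, 0.109]
eef_rot: [0.209, 0.676, 0.208, -0.675]
contact_force: [-0.3, 0.4, 0.3]
grip_width: 0.585
```

Emit:
{"name": "jog_arm", "arguments": {"steps": [0,0,0,0,0,0,0,0,0,0,0,0,0,0,0,0,0,0,0,0,0,0,0,0,0,0,0,0,0,0], "jaw": 27}}

```text
time_s: 42.3
tcp_pos: [0.6076, -0.2032, 0.1076]
eef_rot: [-0.209, -0.675, -0.209, 0.675]
contact_force: [-0.7, -0.5, -1.5]
grip_width: 0.315
```

Run:
```python
from h import *
st(); print(post(.51))
arc(.51,-.12); arc(-.12,-.75); arc(-.75,0)
```

```text
42.3 [ 0.6076 -0.2032  0.1076] yaw -2.541 xz -1.0 F [-0.7 -0.5 -1.5] g 0.315 q [-0.43  0.37  1.66 -0.    1.11  0.54]
([np.float64(0.609773059139625), np.float64(-0.20112055447121407), 0.108], -2.544892653589793)
[-0.0, 0.63, 0.04, 1.2, 0.0, 0.0]
[-0.0, 1.25, 0.16, 2.41, 0.0, 0.0]
[-0.0, 1.85, 0.35, 3.61, 0.0, 0.0]
[-0.0, 2.41, 0.62, 4.81, 0.0, 0.0]
[-0.0, 2.95, 0.96, 6.02, 0.0, 0.0]
[-0.0, 0.63, 0.04, 1.2, 0.0, 0.0]
[-0.0, 1.25, 0.16, 2.41, 0.0, 0.0]
[-0.0, 1.85, 0.35, 3.61, 0.0, 0.0]
[-0.0, 2.41, 0.62, 4.81, 0.0, 0.0]
[-0.0, 2.95, 0.96, 6.02, 0.0, 0.0]
[0.0, -0.75, 0.06, -1.43, 0.0, 0.0]
[0.0, -1.48, 0.22, -2.86, 0.0, 0.0]
[0.0, -2.17, 0.5, -4.3, 0.0, 0.0]
[0.0, -2.82, 0.87, -5.73, 0.0, 0.0]
[0.0, -3.41, 1.34, -7.16, 0.0, 0.0]
```

Emit:
{"name": "jog_arm", "arguments": {"steps": [0,0.63,0.04,1.2,0,0,0,1.25,0.16,2.4,0,0,0,1.85,0.35,3.6,0,0,0,2.41,0.62,4.8,0,0,0,2.95,0.96,6,0,0]}}

```text
time_s: 42.92
tcp_pos: [0.6324, -0.2906, 0.1065]
eef_rot: [0.013, -0.705, 0.009, 0.709]
contact_force: [-2.8, 4.8, 1.1]
grip_width: 0.32
```

Emit:
{"name": "jog_arm", "arguments": {"steps": [0,0.63,0.04,1.2,0,0,0,1.25,0.16,2.4,0,0,0,1.85,0.35,3.6,0,0,0,2.41,0.62,4.8,0,0,0,2.95,0.96,6,0,0]}}

```text
time_s: 43.55
tcp_pos: [0.602, -0.3772, 0.1062]
eef_rot: [0.231, -0.667, 0.227, 0.67]
contact_force: [0.2, 7.4, -0.9]
grip_width: 0.314
```

Run:
```python
from h import *
st(); print(post(-.75))
im,d=snap('scene','s21.png'); cv2.imwrite('pics/s21c.png',cv2.resize(im[120:280,210:410,::-1],None,fx=4,fy=3.7))
```

```text
43.55 [ 0.602  -0.3772  0.1062] yaw 2.482 xz -1.0 F [ 0.2  7.4 -0.9] g 0.314 q [-0.66  0.51  1.47  0.    1.16  1.57]
([np.float64(0.6038885906865307), np.float64(-0.3777659963993927), 0.108], -3.804892653589793)
```

View pics/s21c.png

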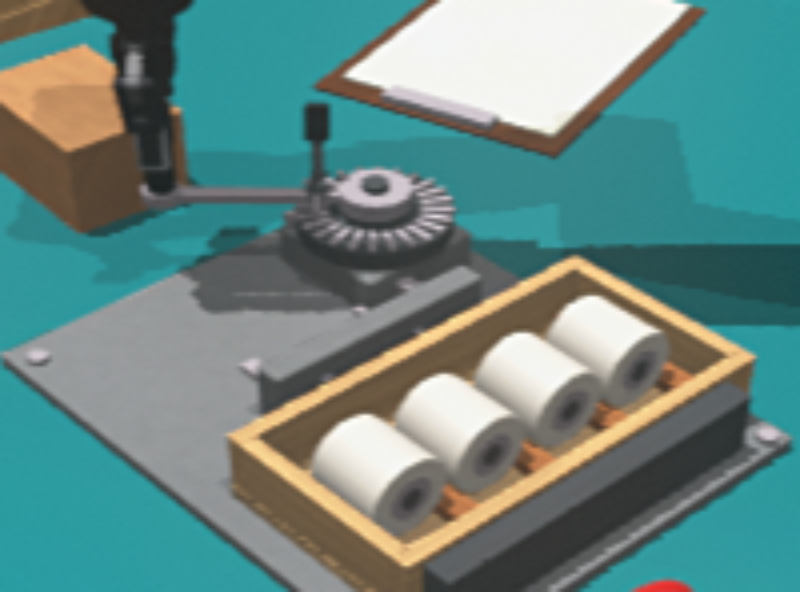

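Jaw is opening and the crate stays put. Swing back freely, then drive again.

Emit:
{"name": "jog_arm", "arguments": {"steps": [0,-0.77,0.06,-1.47,0,0,0,-1.52,0.24,-2.94,0,0,0,-2.23,0.52,-4.41,0,0,0,-2.89,0.92,-5.88,0,0,0,-3.48,1.41,-7.35,0,0]}}

```text
time_s: 44.22
tcp_pos: [0.6336, -0.2714, 0.1079]
eef_rot: [0.043, 0.706, 0.042, -0.705]
contact_force: [-0.4, -0.9, -0.7]
grip_width: 0.316
```

Emit:
{"name": "jog_arm", "arguments": {"steps": [0,-0.74,0.05,-1.41,0,0,0,-1.46,0.22,-2.83,0,0,0,-2.15,0.48,-4.24,0,0,0,-2.79,0.85,-5.65,0,0,0,-3.37,1.31,-7.07,0,0]}}

```text
time_s: 44.85
tcp_pos: [0.5828, -0.1752, 0.1081]
eef_rot: [0.296, 0.643, 0.294, -0.642]
contact_force: [0.3, -1.0, -0.0]
grip_width: 0.317
```

Emit:
{"name": "jog_arm", "arguments": {"steps": [0,0.75,0.06,1.43,0,0,0,1.48,0.22,2.86,0,0,0,2.17,0.5,4.3,0,0,0,2.82,0.87,5.73,0,0,0,3.41,1.34,7.16,0,0]}}

```text
time_s: 45.48
tcp_pos: [0.6313, -0.2711, 0.1064]
eef_rot: [-0.034, -0.704, -0.038, 0.708]
contact_force: [-3.9, 5.9, 0.4]
grip_width: 0.316
```

Emit:
{"name": "jog_arm", "arguments": {"steps": [0,0.75,0.06,1.43,0,0,0,1.48,0.22,2.86,0,0,0,2.17,0.5,4.3,0,0,0,2.82,0.87,5.73,0,0,0,3.45,1.38,7.26,0,0]}}

```text
time_s: 46.1
tcp_pos: [0.6022, -0.3773, 0.1061]
eef_rot: [0.231, -0.668, 0.227, 0.671]
contact_force: [0.4, 6.6, -0.1]
grip_width: 0.318
```

Run:
```python
from h import *
st(); print(post(-.75))
im,d=snap('scene','s22.png'); cv2.imwrite('pics/s22c.png',cv2.resize(im[120:280,210:410,::-1],None,fx=4,fy=3.7))
im,d=snap('top','t22.png'); cv2.imwrite('pics/t22c.png',cv2.resize(im[175:315,275:455,::-1],None,fx=4.4,fy=4.2))
```

```text
46.1 [ 0.6022 -0.3773  0.1061] yaw 2.482 xz -1.0 F [ 0.4  6.6 -0.1] g 0.318 q [-0.66  0.51  1.47  0.    1.16  1.57]
([np.float64(0.6038885906865307), np.float64(-0.3777659963993927), 0.108], -3.804892653589793)
```

View pics/s22c.png

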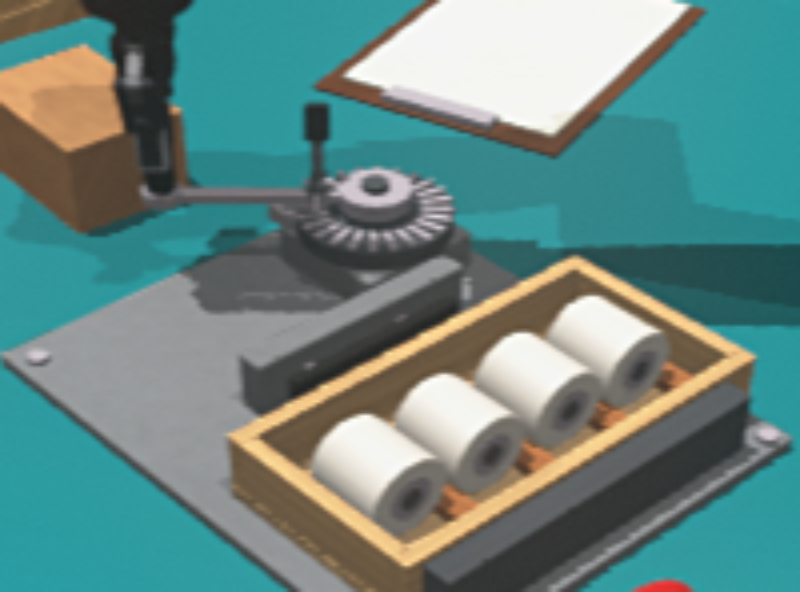

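View pics/t22c.png

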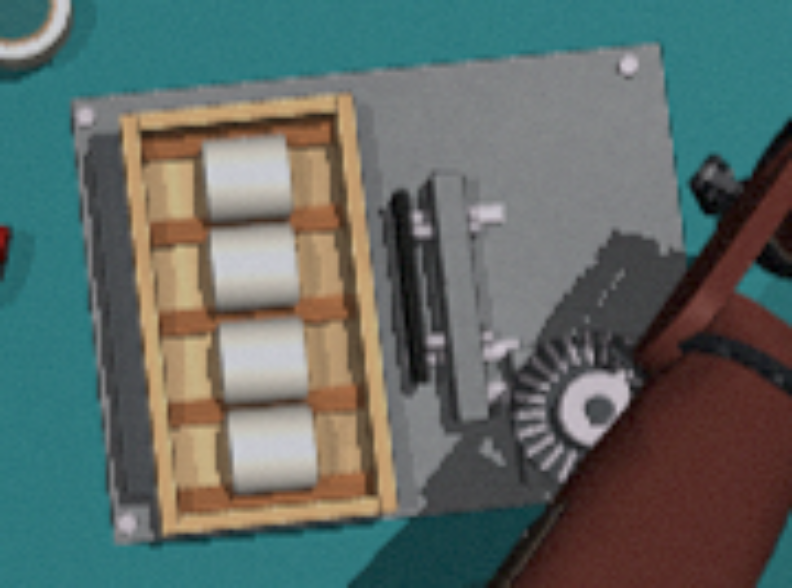

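Emit:
{"name": "jog_arm", "arguments": {"steps": [0,-0.77,0.06,-1.47,0,0,0,-1.52,0.24,-2.94,0,0,0,-2.23,0.52,-4.41,0,0,0,-2.89,0.92,-5.88,0,0,0,-3.48,1.41,-7.35,0,0]}}

```text
time_s: 46.82
tcp_pos: [0.6342, -0.2713, 0.1083]
eef_rot: [0.044, 0.707, 0.043, -0.705]
contact_force: [0.5, -0.4, -0.1]
grip_width: 0.319
```

Emit:
{"name": "jog_arm", "arguments": {"steps": [0,-0.74,0.05,-1.41,0,0,0,-1.46,0.22,-2.83,0,0,0,-2.15,0.48,-4.24,0,0,0,-2.79,0.85,-5.65,0,0,0,-3.37,1.31,-7.07,0,0]}}

```text
time_s: 47.45
tcp_pos: [0.5834, -0.1752, 0.1085]
eef_rot: [0.297, 0.643, 0.295, -0.641]
contact_force: [0.2, 0.0, 0.4]
grip_width: 0.315
```

Emit:
{"name": "jog_arm", "arguments": {"steps": [0,0.75,0.06,1.43,0,0,0,1.48,0.22,2.86,0,0,0,2.17,0.5,4.3,0,0,0,2.82,0.87,5.73,0,0,0,3.41,1.34,7.16,0,0]}}

```text
time_s: 48.08
tcp_pos: [0.6319, -0.2711, 0.1068]
eef_rot: [-0.035, -0.705, -0.038, 0.708]
contact_force: [-3.4, 5.5, 1.8]
grip_width: 0.318
```

Emit:
{"name": "jog_arm", "arguments": {"steps": [0,0.4,0.02,0.76,0,0,0,0.75,0.06,1.43,0,0,0,1.15,0.14,2.2,0,0,0,1.48,0.22,2.86,0,0,0,1.95,0.4,3.8,0,0]}}

```text
time_s: 48.7
tcp_pos: [0.6266, -0.3296, 0.1066]
eef_rot: [0.104, -0.698, 0.101, 0.701]
contact_force: [-1.4, 5.1, -0.4]
grip_width: 0.316
```

Run:
```python
from h import *
st()
im,d=snap('top','t23.png'); cv2.imwrite('pics/t23c.png',cv2.resize(im[175:315,275:455,::-1],None,fx=4.4,fy=4.2))
```

```text
48.7 [ 0.6266 -0.3296  0.1066] yaw 2.85 xz -1.0 F [-1.4  5.1 -0.4] g 0.316 q [-0.58  0.51  1.48  0.    1.16  1.28]
```

View pics/t23c.png

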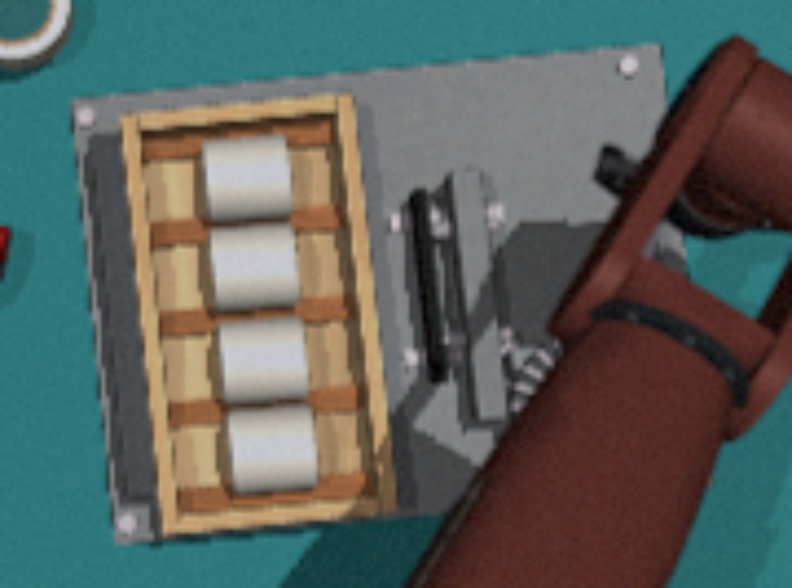

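Emit:
{"name": "jog_arm", "arguments": {"steps": [0,0.28,0.01,0.55,0,0,0,0.58,0.04,1.1,0,0,0,0.85,0.08,1.65,0,0,0,1.1,0.13,2.1,0,0,0,1.1,0.13,2.1,0,0]}}

```text
time_s: 49.38
tcp_pos: [0.6139, -0.362, 0.1071]
eef_rot: [0.179, -0.684, 0.178, 0.685]
contact_force: [-1.2, 3.0, -1.6]
grip_width: 0.317
```

Run:
```python
from h import *
st()
im,d=snap('top','t24.png'); cv2.imwrite('pics/t24c.png',cv2.resize(im[175:315,275:455,::-1],None,fx=4.4,fy=4.2))
```

```text
49.38 [ 0.6139 -0.362   0.1071] yaw 2.631 xz -1.0 F [-1.2  3.  -1.6] g 0.317 q [-0.63  0.51  1.47  0.    1.16  1.45]
```

View pics/t24c.png

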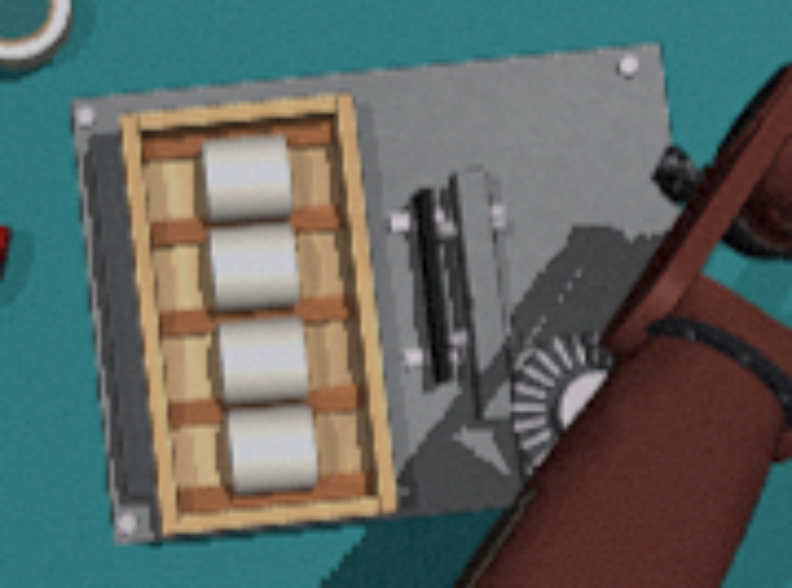

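Emit:
{"name": "jog_arm", "arguments": {"steps": [0,-0.08,0,0,0,0,0,-0.08,0,0,0,0,-1.5,-0.08,0,0,0,0,-3,-0.08,0,0,0,0,-4.5,-0.08,0,0,0,0], "jaw": 45}}

```text
time_s: 50.05
tcp_pos: [0.6152, -0.3618, 0.2446]
eef_rot: [-0.179, 0.684, -0.18, -0.683]
contact_force: [0.0, -0.1, 0.2]
grip_width: 0.522
```

Emit:
{"name": "jog_arm", "arguments": {"steps": [-1.5,0,0,0,0,0,-2,0,1,0,0,0,-2,0,3,0,0,0,-2,0,5,0,0,0,-2,0,5,0,0,0]}}

```text
time_s: 50.68
tcp_pos: [0.4802, -0.2849, 0.301]
eef_rot: [0.18, -0.683, 0.179, 0.685]
contact_force: [0.1, -0.8, -0.0]
grip_width: 0.525
```

Run:
```python
from h import *
st()
im,d=snap('scene','s25.png'); 
im,d=snap('top','t25.png'); cv2.imwrite('pics/t25c.png',cv2.resize(im[175:315,275:455,::-1],None,fx=4.4,fy=4.2))
for n in('scene','top'):
  for t in['pad','pawl_tip','crate','carton','spray','taperoll']:
    print(t,[(round(x['conf'],2),c2w(n,x['location']).round(3).tolist()) for x in vision.pinpoint(t,n)[:2]])
```

```text
50.67 [ 0.4802 -0.2849  0.301 ] yaw 2.628 xz -1.0 F [ 0.1 -0.8 -0. ] g 0.525 q [-0.66  0.03  1.69 -0.    1.43  1.42]
pad [(0.77, [0.578, -0.174, 0.039])]
pawl_tip [(0.63, [0.516, -0.32, 0.127])]
crate [(0.83, [0.563, -0.058, 0.013])]
carton []
spray [(0.62, [0.494, 0.457, -0.0]), (0.27, [0.559, -0.059, 0.014])]
taperoll [(0.61, [0.784, 0.11, 0.003])]
pad [(0.71, [0.578, -0.17, 0.032]), (0.58, [0.489, 0.452, 0.003])]
pawl_tip []
crate [(0.59, [0.556, -0.056, 0.015])]
carton [(0.57, [0.586, -0.529, 0.005])]
spray [(0.7, [0.493, 0.453, 0.002])]
taperoll [(0.72, [0.784, 0.109, 0.005]), (0.37, [0.65, -0.051, 0.053])]
```

View pics/t25c.png

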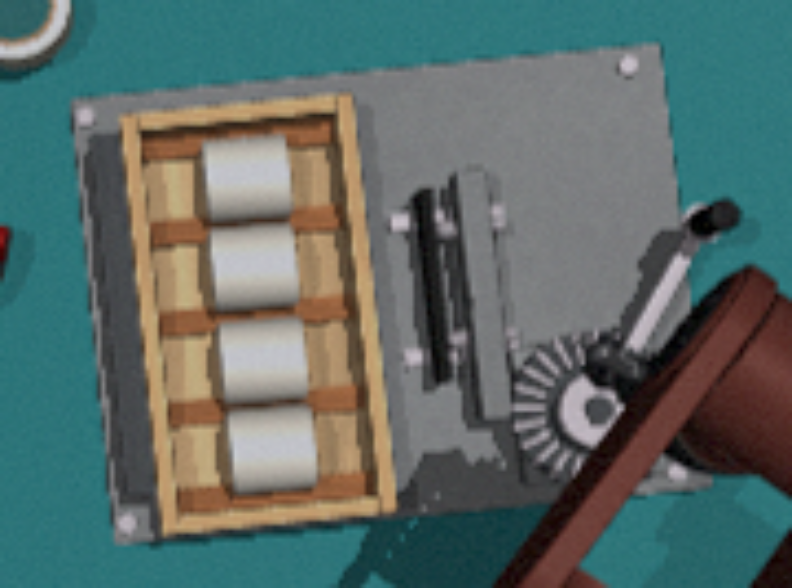

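View pics/s25.png

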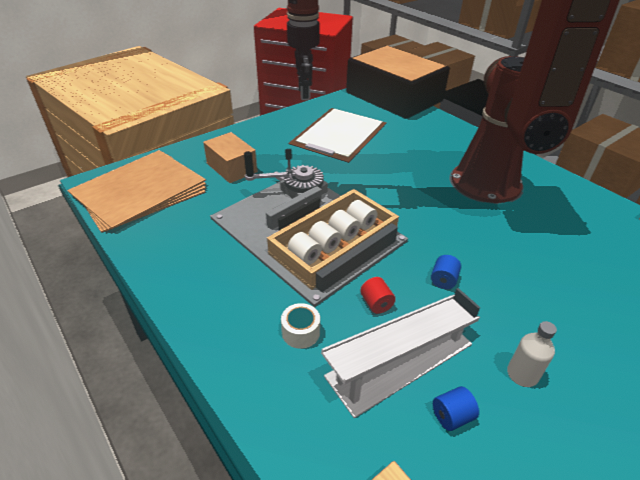

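```bash
python3 -c "
from workcell import bot
print(bot.sign_off())"
```

```text
the job is handed in; nothing more can be done
None
```

I flipped the pawl lever to the closing side and drove the jaw to about 50 mm with three handle swings, estimated from the top picture. This set the crate square against the fence. I then packed the three track rollers into the empty cradles beside the one already there. Finally I flipped the pawl back and drove the jaw fully open with three swings. I handed the job in at about 51 s; the sign-off gives no verdict.

**Last checks before handing in:**
- **Rollers:** all four lie in separate cradles. The two checked in the camera images had centres about 52 mm above the table, as expected.
- **Crate:** it rests flat on the bed plate and did not move after unclamping.
- **Jaw and pawl:** the pad is back at its starting position, within about 4 mm. The pawl is on the opening side.
- **Surroundings:** bottle, tape roll and carton are where they began, and I left the blue and red look-alikes alone. The arm is clear with no contact force.

**Disagreements:** the clamp's x position from its plate corners and from the point detector differed by 3 to 5 mm, so I shifted the clamp origin 3 mm. The crate's x position also varied between methods, by up to about 10 mm in the last pictures. Neither affected the result. On two of the three roller grasps the closing fingers pushed the tool up 7 to 8 mm, with 6 to 7 N on all three, but all held. I noticed no crate knock or slackened grip.

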